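# Hang the price signs on the menu rail

### The job

Set up the snack counter: press the red button of the blue hook case so that its lid pops up, and push the lid back until it stands fully open, leaning past upright, and stays there. For every coloured sign standing on the counter, take an S-hook out of the case, pass its lower crook through the hole in the sign, and hang the sign by its hook on the menu rail. A hook that is not needed stays in its slot; at the end press the lid shut so that it latches, with every sign hanging still and the other things on the counter left in their places.

Things in the scene. Friction and masses are not known exactly. Their poses are not given: they have to be found in the camera images.
- case: Blue metal box fixed on the counter, 130 mm deep (own x), 210 long (own y), 138 high to the rim, walls 5. Origin: centre of underside, z up; -x is the front with the red button, hinge line at x 65, z 138. Inside, a fixed rack 40 mm high has three slots, 44 mm (x) by 8; hooks at x -10 and y -55, 0, 55 mm: an S-hook stands in each, own x along the case's; hook tops end 15 mm below the rim.
- lid (a joint): Lid, 136 mm from hinge to free edge, 210 long, 6 thick, 80 g. 0 = shut and latched, 1.8 rad = stop, past upright. Released, a spring swings it up to about 1.1 rad within 1.5 s; from there on friction keeps it where it is left. A level push on the free edge towards the hinge opens it further. To shut, fold it over from behind and down in one go (below 1 rad it springs up), press near the free edge with 10 to 15 N.
- lid_edge (a point): Middle of the lid's free edge, 136 mm from the hinge line; moves with the lid. Shut, it overhangs the case front by 6 mm.
- release (a joint): Release rocker at the middle of the case front: 0 at rest, grows as its red button is pressed down, stop at 0.2 rad; the lid comes free at about 0.1 rad (button down 4 to 5 mm, about 4 N; about 5 N at the stop). Springs back.
- release_top (a point): Centre of the top of the round red button (32 mm diameter), 118 mm before the case's centre, 116 mm above the counter. Press straight down.
- rail: Dark steel menu rail, fixed: a level round bar 10 mm thick and 400 mm long along its own y, centre line 240 mm above the counter, on a post at each end. Origin: on the counter below the bar's middle.
- hook0: S-hook, 5 mm steel wire, 60 g, in its own x-z plane; origin at the bottom of the wire, z up. Wire centre line (x, z) in mm: lower tip (20, 22), flat bottom of lower crook (3, 2.5) to (-9, 2.5), (-16, 10), (-16, 22), across to (16, 52), (16, 78), (9, 88), crown (0, 91.5), (-9, 88), (-16, 78), upper end (-16, 72). Orange grip on top: 20 (x) by 12 (y) by 26 mm high, centre z 104.
- hook1: S-hook exactly like hook0. The lower crook opens up towards own +x: that tip goes through a sign's hole. The upper crook opens down towards own -x.
- hook2: S-hook exactly like hook0. Lift it straight up by more than 45 mm to free it from its slot. A hook in its slot may lean a few degrees.
- hook0_crown (a point): Wire centre at the crown (top bend) of hook0, own (0, 0, 91.5) mm. On the bar the crown lies 7.5 mm above the bar's centre line; to get there the bar passes into the upper crook from the hook's -x side at about own z 57 mm, and then the hook comes down.
- hook1_crown (a point): The same point of hook1.
- hook2_crown (a point): The same point of hook2.
- sign_red: Red T-shaped counter sign, 110 g or so: upright plate 5 mm thick (own x), 80 wide (own y), on a foot 56 (x) by 80 by 6 mm; 100 mm high, same from both sides. Origin: centre of underside, z up. A hole 22 mm wide, 20 high goes through along x, from 70 to 90 mm above the underside. Two or three of the three signs are there.
- sign_red_hole (a point): Middle of the upper edge of this sign's hole, own (0, 0, 90) mm: it bears on the hook's lower crook.
- sign_green: Green T-shaped counter sign, 110 g or so: upright plate 5 mm thick (own x), 80 wide (own y), on a foot 56 (x) by 80 by 6 mm; 100 mm high, same from both sides. Origin: centre of underside, z up. A hole 22 mm wide, 20 high goes through along x, from 70 to 90 mm above the underside. Two or three of the three signs are there.
- sign_green_hole (a point): Middle of the upper edge of this sign's hole, own (0, 0, 90) mm: it bears on the hook's lower crook.
- sign_yellow: Yellow T-shaped counter sign, 110 g or so: upright plate 5 mm thick (own x), 80 wide (own y), on a foot 56 (x) by 80 by 6 mm; 100 mm high, same from both sides. Origin: centre of underside, z up. A hole 22 mm wide, 20 high goes through along x, from 70 to 90 mm above the underside. Two or three of the three signs are there.
- sign_yellow_hole (a point): Middle of the upper edge of this sign's hole, own (0, 0, 90) mm: it bears on the hook's lower crook.
- can_a: Red drinks can, 66 mm diameter, 115 mm high; bystander. Origin: centre of its underside.
- can_b: Bare aluminium drinks can, 66 mm diameter, 115 mm high; bystander. Origin: centre of its underside.
- water: Green water bottle, 64 mm diameter, 200 mm high; bystander. Origin: centre of its underside.
- dish: White bowl, 90 mm diameter, 40 mm high; bystander. Origin: centre of its underside.
- reader: Black card reader, 100 x 60 x 35 mm; bystander. Origin: centre of its underside.
- mug: Glass tip mug, 84 mm diameter, 100 mm high, with a handle; bystander. Origin: centre of its underside.
There are look-alikes about, which are no part of the job. Several things look just like the sign_yellow: the one meant starts farthest to the robot's right. Of the things shaped like the sign_green, the green one is meant.

How it is judged:
By the outcome, as a careful person would: the job done as asked, in the order asked, and still so for the second after the job is handed in, with the robot touching nothing.
Of sign_red, sign_green, sign_yellow only 2 to 3 are there at a start; the rules pass over those that are not, and their reading is None.
At some moment in a run one of sign_red, sign_green, sign_yellow may be knocked a few centimetres aside while the robot is not near it.
It also fails if it takes over 210 s, if anything falls off the work surface, if the arm or the gripper's body presses on something with over 40 N, if the wrist force passes 120 N, or if a joint passes its speed limit or range.

### The arm

A 7-joint arm with a two-finger parallel gripper is mounted at the origin on the work surface. World frame = base frame: x ahead of the robot, y to its left, z up, the work surface at z = 0. Lengths are in mm, angles in rad, forces in N, time in s.
With the tool pointing down it reaches from about 425 to 925 mm from the base axis. Payload 6.8 kg.
Tool frame: the origin (TCP) lies midway between the tips of the shut fingers; the grasp point (between the pads) lies tcp_to_grasp behind it (tcp_to_grasp is the distance from the TCP to the grasp point, in mm); x points along the fingers, y is the direction in which the jaws open and shut, and the axes are right-handed (so a half turn about x gives the same grasp; the last joint's range is limited). The gripper opens to 85 mm and grips with 20 to 120 N. Pads are 22 mm wide; open, the fingers measure 114 mm over their backs; the gripper's body (76 mm by 85 mm) begins 54 mm behind the grasp point. The pads swing forward as they close: fully open they stand 13 mm farther back than shut.
Start: joints at [1.181, 0.477, 0.022, 1.555, -0.011, 1.109, -0.083], TCP at [187.716, -648.39, 231.308] pointing down, gripper open.
Joint ranges: [-2.96, 2.96], [-0.34, 2.1], [-1.41, 1.46], [0.24, 2.44], [-1.37, 4.51], [0.17, 1.92], [-2.96, 2.96]. Speed limits (rad/s): [2.39, 2.39, 3.14, 3.14, 3.14, 3.14, 3.14].

### API

Orientations are given as a rotation vector (axis times angle).
In Python, from cell import state, capture, job_done, tcp_to_grasp gives the robot as it stands.
- The arm moves only by the tool step_arm, never from a script. Its arguments are lists of equal length, an entry for each row: "linear": the shift along the tool's x, y, z in mm, a list of three; "turn": the turn, a rotation vector about the tool's x, y, z in rad, a list of three; "fingers": the finger opening in mm, from 0 to 85.4. In form: {"linear": [[dx, dy, dz], ...], "turn": [[wx, wy, wz], ...], "fingers": [fingers, ...]}. A call has 1 to 20 rows; each row is the pose to reach, as a shift and turn from the pose measured when the call began, along the tool's axes at that moment; what a row does not reach only later rows make up. A row lasts 1/12 s, in which the tool goes at most 41.7 mm and 7.16 degrees, less where a joint would pass 70% of its speed; a pose out of reach is approached as far as the arm can. A call with a gripper value outside its range is refused whole. The fingers move at their own pace and stop on an object; "grip_force" is the grip in N (left out, the last holds). Time passes only in rows, so rows that repeat a pose let the fingers close. It gives the time, the measured TCP pose, the force and the opening at its end, in the units of the state.
- state(): the state, without advancing time (a new reading comes with each control period).
- capture(name): name is "scene" or "top" or "wrist"; returns a dict with "pixels" (420x560x3 uint8, red, green, blue), "z_map" (420x560 float32, mm along the optical axis (not along the pixel's ray), 0 where there is no reading), "fx", "fy", "cx", "cy" (pixels), "world_from_camera" (4x4, takes a point from camera to world coordinates); the wrist camera has in their place "mount" (4x4, takes a point from camera to tool coordinates, whose origin is the TCP and whose axes are the tool frame's). Camera axes: x right, y down, z forward; pixel columns grow to the right and rows downward; lengths in mm; the calibration is good to about 2 mm. The wrist camera is an equidistant fisheye: a pixel r from the principal point sees the ray r / f radians off the axis. A picture is of the moment at which its call begins: read the wrist's pose just before it.
- job_done(): hands the job in, once; it reports no verdict.
The state is a dict: "t": time; "joint_positions": joint angles; "qd": joint speeds; "tau": joint torques, N m; "tool_pos": TCP position; "eef_rot": TCP orientation; "ft_force": force on the tool from outside, world axes, zero at the start; "torque": the same for the moment, N m; "finger_gap": finger opening in mm.
Only numpy, scipy, OpenCV 4.12 (cv2) and the standard library are available. Lean on these libraries where they do the work, as an engineer would, in place of code of your own. Each camera call takes 0.05 s, during which the arm holds its last target. There are 200 camera calls.

## Working session

There is one attempt and no reset: what is moved stays moved. The work goes in short steps, Python scripts to look and compute and a tool call to move; the robot and the scene stay as the last step left them, time stands still between calls to the robot, and variables do not carry over. Pictures are saved under pics/ and viewed, about 12 in all and at most 16, crops included, and the job is handed in when it is done.

Besides the shell and the picture viewer there is one more tool, called after "Emit:" as name(argument=value, ...) on one line, values as JSON. step_arm: Moves the arm, as the interface text tells. Its arguments: {"type":"object","properties":{"linear":{"type":"array","items":{"type":"array","items":{"type":"number"}}},"turn":{"type":"array","items":{"type":"array","items":{"type":"number"}}},"fingers":{"type":"array","items":{"type":"number"}},"grip_force":{"type":"number"}},"required":["linear","turn","fingers"]}

```bash
ls; mkdir -p pics; cat > h.py <<'E'
import numpy as np, cv2
from scipy.spatial.transform import Rotation as R
from cell import state, capture, job_done, tcp_to_grasp
def save(c,n): cv2.imwrite('pics/'+n+'.png', c['pixels'][:,:,::-1])
def cloud(c):
    z=c['z_map']; v,u=np.mgrid[:z.shape[0],:z.shape[1]]
    p=np.stack([(u-c['cx'])/c['fx']*z,(v-c['cy'])/c['fy']*z,z],-1)
    M=np.array(c['world_from_camera']); return p@M[:3,:3].T+M[:3,3]
E
python3 - <<'E'
from h import *
import pickle
s=state(); print({k:np.round(v,3) for k,v in s.items()}); print(tcp_to_grasp)
print(R.from_rotvec(s['eef_rot']).as_matrix().round(3))
for n in('scene','top'):
    c=capture(n); save(c,n+'0'); pickle.dump(c,open(n+'0.pkl','wb')); print(n,c['fx'],c['cx'],c['cy'],np.round(c['world_from_camera'],3).tolist())
E
```

```text
pics
{'t': np.float64(0.0), 'joint_positions': array([ 1.181,  0.478,  0.022,  1.556, -0.012,  1.109, -0.083]), 'qd': array([-0.001, -0.001,  0.   , -0.002, -0.001,  0.001,  0.   ]), 'tau': array([-0.0000e+00, -5.9645e+01,  1.6080e+00, -2.8120e+01,  1.2000e-02,
        9.0000e-03,  0.0000e+00]), 'tool_pos': array([ 187.504, -647.788,  230.309]), 'eef_rot': array([ 2.071,  0.296, -2.072]), 'ft_force': array([-0.586,  0.358,  0.268]), 'torque': array([ 0.015, -0.046,  0.012]), 'finger_gap': np.float64(85.423)}
18.700000000000003
[[-0.001  0.278 -0.961]
 [ 0.002 -0.961 -0.278]
 [-1.    -0.002  0.   ]]
scene 427.9404691103401 288.50498209878117 206.66825278438833 [[-0.885, 0.241, -0.398, 863.777], [0.465, 0.49, -0.737, 702.771], [0.017, -0.838, -0.546, 677.824], [0.0, 0.0, 0.0, 1.0]]
top 379.11085290020776 282.8331319290878 206.38021700317972 [[-0.03, -0.996, 0.089, 415.9], [-0.999, 0.028, -0.025, -32.973], [0.022, -0.09, -0.996, 1063.194], [0.0, 0.0, 0.0, 1.0]]
```

View pics/scene0.png

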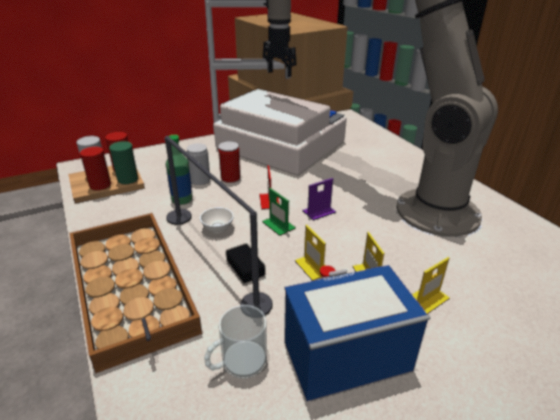

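View pics/top0.png

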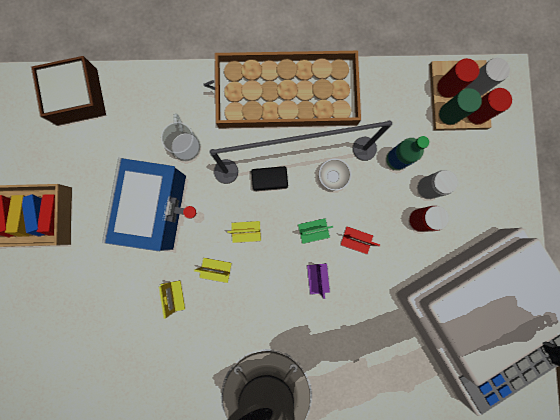

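The scene picture shows the blue case at lower right with its red button at about (327,271), the rail from (172,145) to (258,300), and the signs in the middle. The top picture shows the button at (190,212), with the case front facing right (world -y).

Candidates in the top view:
- **Yellow plates:** (245,231), (213,269) and (172,298). The robot's right is image right, so the one meant is (245,231).
- **T-shapes:** green (313,230) and purple (318,279). Green is meant, and purple is a look-alike.
- **Red sign:** (358,239).

All three signs are present. Next I measure poses and check the choices in a crop.

```bash
cat >> h.py <<'E'
def masks(c):
    hsv=cv2.cvtColor(c['pixels'],cv2.COLOR_RGB2HSV); H,S,V=[hsv[...,i].astype(int) for i in range(3)]
    return dict(red=((H<8)|(H>172))&(S>150)&(V>90),green=(H>50)&(H<85)&(S>110)&(V>60),yellow=(H>20)&(H<35)&(S>130)&(V>100),blue=(H>100)&(H<125)&(S>150),)
def signs(c,P=None):
    """plate/foot fit per coloured sign in a top view: centre from plate top points (z 60..104) """
    P=cloud(c) if P is None else P; out=[]
    for n,m in masks(c).items():
        if n=='blue': continue
        k,L,st,_=cv2.connectedComponentsWithStats(cv2.morphologyEx(m.astype(np.uint8),cv2.MORPH_CLOSE,np.ones((5,5))),connectivity=8)
        for i in range(1,k):
            if st[i,4]<80: continue
            q=P[(L==i)&m&(c['z_map']>0)]; t=q[(q[:,2]>88)&(q[:,2]<112)]
            if len(t)<8 or q[:,2].max()>125: continue
            r=cv2.minAreaRect(t[:,:2].astype(np.float32)); d=np.linalg.svd(t[:,:2]-t[:,:2].mean(0))[2][0]
            if d[1]<0: d=-d
            f=q[(q[:,2]>-3)&(q[:,2]<14)]; rf=cv2.minAreaRect(f[:,:2].astype(np.float32)) if len(f)>5 else None
            out.append((n,np.round(r[0],1),np.round(r[1],1),round(float(np.degrees(np.arctan2(-d[0],d[1]))),1),len(t),None if rf is None else (np.round(rf[0],1),np.round(rf[1],1),round(rf[2],1)),st[i,:4]))
    return out
E
python3 - <<'E'
from h import *
import pickle
c=pickle.load(open('top0.pkl','rb')); P=cloud(c); 
for s in signs(c,P): print(s)
m=masks(c)
b=m['blue'].copy(); b[:, :100]=0; b[:,195:]=0; b[:150]=0;b[260:]=0
print('table z',np.median(P[350:380,60:160,2]))
# lid top incl. white label
box=np.zeros_like(b); box[150:255,100:190]=1
q=P[box&(P[...,2]>134)&(P[...,2]<152)]; print('lid',len(q),np.median(q[:,2]),cv2.minAreaRect(q[:,:2].astype(np.float32)))
r=m['red'].copy(); r[:,:180]=0; r[:,200:]=0; q=P[r&(P[...,2]>100)]; print('button',q.mean(0),q.min(0),q.max(0))
# rail bar: z near 245
box=np.zeros_like(b); box[115:165,205:400]=1
q=P[box&(P[...,2]>228)&(P[...,2]<252)]; print('rail',len(q),np.median(q[:,2]))
cc=q[:,:2].mean(0); d=np.linalg.svd(q[:,:2]-cc)[2][0]; t=(q[:,:2]-cc)@d; print(cc,d,np.degrees(np.arctan2(d[0],d[1])),t.min(),t.max(),cc+d*(t.min()+t.max())/2)
cv2.imwrite('pics/crop0.png',cv2.resize(c['pixels'][150:330,150:400,::-1],None,fx=3,fy=3,interpolation=cv2.INTER_CUBIC))
E
```

```text
('red', array([ 410.4, -261.7]), array([80.3,  5.1]), -20.6, 63, (array([ 410.9, -262.3]), array([79.5, 54.4]), 69.3), array([341, 227,  39,  27], dtype=int32))
('green', array([ 440.4, -141.5]), array([ 4.5, 79.2]), 11.1, 46, (array([ 440.4, -142.4]), array([54.3, 77.3]), 10.6), array([298, 219,  35,  24], dtype=int32))
('yellow', array([443.1,  47.1]), array([ 4.9, 78.4]), 2.2, 65, (array([443.6,  46.1]), array([54.3, 77.8]), 2.1), array([227, 221,  34,  22], dtype=int32))
('yellow', array([339.8, 132.2]), array([77.3,  5.3]), -12.5, 74, (array([340.6, 132.4]), array([77.9, 55.1]), 77.4), array([195, 258,  37,  25], dtype=int32))
('yellow', array([273.1, 250.4]), array([77.4,  5. ]), -81.4, 70, (array([272.8, 249.5]), array([78.5, 52.6]), 8.2), array([159, 281,  26,  37], dtype=int32))
table z -1.2916962634099036
lid 5079 143.8778310160635 ((513.8450317382812, 290.4198913574219), (147.78164672851562, 210.36878967285156), 80.29122924804688)
button [493.23155954 175.95420815 122.66351406] [415.90014976 -32.97319388 109.33925015] [ 508.1457255   193.13009455 1063.19375265]
rail 863 242.87526521420955
[641.38294731 -95.8609073 ] [ 0.13994586 -0.99015916] 171.9552866034663 -203.8600781104922 208.74152202965936 [641.72451624 -98.2776105 ]
```

View pics/crop0.png

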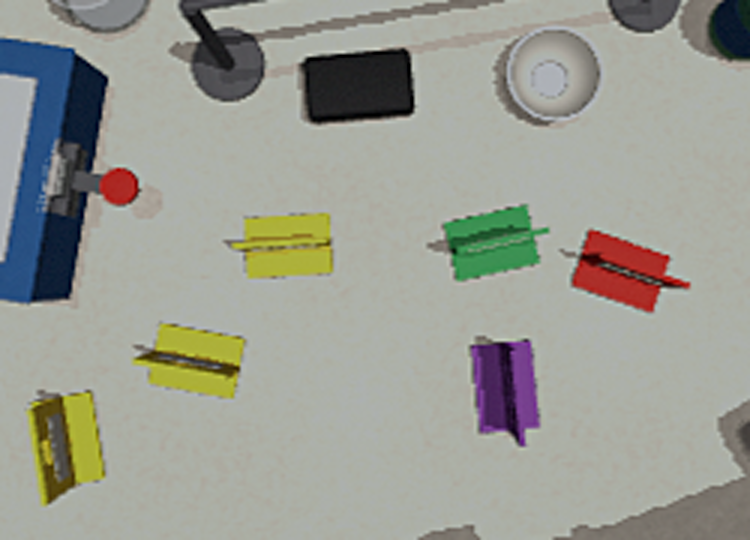

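The crop confirms the choice: the yellow sign at crop (288,245), green at (490,243), red at (620,270). Purple and the two lower yellow ones are look-alikes. Next I refine the case pose and work out the move to the button.

```bash
cat >> h.py <<'E'
def go(wps):
    """wps: (x,y,z,phi_deg) TCP targets, tool down, phi = angle of tool y in world; prints tool-frame linear/turn"""
    s=state(); Rm=R.from_rotvec(s['eef_rot']); p=np.array(s['tool_pos']); print('t %.1f'%s['t'],'p',p.round(1),'phi %.1f'%np.degrees(np.arctan2(*Rm.as_matrix()[[1,0],1])),'gap %.1f'%s['finger_gap'],'F',np.round(s['ft_force'],1))
    for x,y,z,f in wps:
        a=np.radians(f); T=np.array([[0,np.cos(a),np.sin(a)],[0,np.sin(a),-np.cos(a)],[-1,0,0]])
        print((x,y,z,f),'lin',Rm.inv().apply(np.array([x,y,z])-p).round(1).tolist(),'turn',(Rm.inv()*R.from_matrix(T)).as_rotvec().round(3).tolist())
E
python3 - <<'E'
from h import *
import pickle
c=pickle.load(open('top0.pkl','rb')); P=cloud(c); m=masks(c)
r=m['red'].copy(); r[:,:180]=0; r[:,200:]=0;r[:190]=0;r[230:]=0
q=P[r&(c['z_map']>0)&(P[...,2]>105)]; b=np.median(q,0); print('button',b,q.min(0),q.max(0))
w=P[(P[...,2]>137)&(P[...,2]<150)&(P[...,0]>380)&(P[...,0]<640)&(P[...,1]>170)]
a=np.radians(80.29); ex=np.array([np.cos(a),np.sin(a)]); ey=np.array([-ex[1],ex[0]])
u=w[:,:2]@ex; v=w[:,:2]@ey; print('x pct',np.percentile(u,[0,.5,2,98,99.5,100]),'y',np.percentile(v,[0,.5,99.5,100]),'button',b[:2]@ex,b[:2]@ey)
print('lat mid->',(v.min()+v.max())/2,'ctr from btn',b[:2]+118*ex)
k=(P[...,2]>120)&(P[...,2]<1000)&(P[...,0]>100)&(P[...,0]<600)&(P[...,1]<-250)&(c['z_map']>0)
q=P[k]; print([(lo,q[(q[:,1]>lo)&(q[:,1]<lo+60)][:,2].max().round() if ((q[:,1]>lo)&(q[:,1]<lo+60)).any() else 0) for lo in range(-700,-250,60)])
go([(300,-500,330,-99.7),(480,-300,330,-99.7),(492,168,200,-99.7)])
E
```

```text
button [493.30101073 177.67298374 114.86207524] [480.33019161 163.62008114 109.33925015] [508.1457255  193.13009455 119.57978647]
x pct [299.03461866 301.96383063 307.78659884 442.72106053 445.30162037
 446.81748985] y [-562.6845509  -560.92841035 -353.54874548 -352.31703167] button 258.32849529347834 -456.26742690312307
lat mid-> -457.50079128719346 ctr from btn [513.20305766 293.9825213 ]
[(-700, np.float64(170.0)), (-640, np.float64(312.0)), (-580, np.float64(320.0)), (-520, np.float64(169.0)), (-460, np.float64(169.0)), (-400, np.float64(165.0)), (-340, 0), (-280, 0)]
t 0.1 p [ 187.6 -647.9  230.4] phi -73.9 gap 85.4 F [-0.1  0.5 -0.2]
(300, -500, 330, -99.7) lin [-99.4, -110.9, -149.1] turn [0.451, 0.0, 0.002]
(480, -300, 330, -99.7) lin [-99.2, -253.0, -377.6] turn [0.451, 0.0, 0.002]
(492, 168, 200, -99.7) lin [31.5, -699.0, -519.3] turn [0.451, 0.0, 0.002]
```

Emit:
step_arm(linear=[[-20,-55,-75],[-20,-111,-149],[-20,-111,-149],[-20,-111,-149],[-20,-111,-149],[-20,-300,-390],[-20,-300,-390],[-20,-300,-390],[-20,-300,-390],[-20,-300,-390],[-20,-300,-390],[-20,-300,-390],[-20,-300,-390],[-20,-300,-390],[20,-700,-519],[20,-700,-519],[20,-700,-519],[20,-700,-519],[20,-700,-519],[20,-700,-519]], turn=[[0.1,0,0],[0.2,0,0],[0.3,0,0],[0.45,0,0],[0.45,0,0],[0.45,0,0],[0.45,0,0],[0.45,0,0],[0.45,0,0],[0.45,0,0],[0.45,0,0],[0.45,0,0],[0.45,0,0],[0.45,0,0],[0.45,0,0],[0.45,0,0],[0.45,0,0],[0.45,0,0],[0.45,0,0],[0.45,0,0]], fingers=[40,0,0,0,0,0,0,0,0,0,0,0,0,0,0,0,0,0,0,0], grip_force=40)

```text
t: 1.77
tool_pos: [485.6, -2.1, 227.3]
eef_rot: [-2.131, 0.181, 2.133]
ft_force: [0.9, -0.0, 0.4]
finger_gap: -0.1
```

```bash
python3 -c "
from h import *
go([(492,169,150,-99.7),(492,169,106,-99.7)])"
```

```text
t 1.8 p [485.6  -2.1 227.3] phi -99.8 gap -0.1 F [ 0.9 -0.   0.4]
(492, 169, 150, -99.7) lin [77.5, -169.7, 22.6] turn [-0.001, 0.001, 0.001]
(492, 169, 106, -99.7) lin [121.5, -169.6, 22.6] turn [-0.001, 0.001, 0.001]
```

Emit:
step_arm(linear=[[40,-120,16],[77,-170,23],[77,-170,23],[77,-170,23],[77,-170,23],[90,-170,23],[100,-170,23],[105,-170,23],[109,-170,23],[112,-170,23],[115,-170,23],[117,-170,23],[118,-170,23],[118,-170,23],[110,-170,23],[95,-160,23],[60,-130,23],[20,-110,23],[-20,-100,23],[-20,-100,23]], turn=[[0,0,0],[0,0,0],[0,0,0],[0,0,0],[0,0,0],[0,0,0],[0,0,0],[0,0,0],[0,0,0],[0,0,0],[0,0,0],[0,0,0],[0,0,0],[0,0,0],[0,0,0],[0,0,0],[0,0,0],[0,0,0],[0,0,0],[0,0,0]], fingers=[0,0,0,0,0,0,0,0,0,0,0,0,0,0,0,0,0,0,0,0])

```text
t: 3.43
tool_pos: [482.8, 99.9, 254.4]
eef_rot: [-2.139, 0.18, 2.119]
ft_force: [0.8, 0.9, -0.4]
finger_gap: 0.3
```

```bash
python3 - <<'E'
from h import *
c=capture('scene'); save(c,'s1'); P=cloud(c)
a=np.radians(80.29); ex=np.array([np.cos(a),np.sin(a)]); ey=np.array([-ex[1],ex[0]]); C=np.array([513.8,293.8])
q=P[(c['z_map']>0)&masks(c)['blue']]; d=(q[:,:2]-C); u=d@ex; v=d@ey; k=(abs(v)<110)&(abs(u)<150)&(q[:,2]>150)
print(k.sum(), q[k][:,2].max() if k.any() else 0)
if k.any(): print(np.polyfit(u[k],q[k][:,2],1), u[k].min(),u[k].max())
go([])
E
```

```text
3706 263.0461375966636
[ -2.08924955 288.97405297] 11.067379426004258 69.31104172802776
t 3.5 p [482.6 100.5 253.1] phi -99.9 gap -0.0 F [ 0.2  1.  -0.5]
```

Emit:
step_arm(linear=[[5,-40,0],[13,-80,0],[13,-120,0],[13,-155,0],[13,-175,0],[13,-185,0],[13,-193,0],[13,-201,0],[13,-209,0],[13,-217,0],[13,-225,0],[13,-233,0],[13,-240,0],[13,-247,0],[13,-253,0],[13,-258,0],[13,-262,0],[13,-265,0],[13,-267,0],[13,-267,0]], turn=[[0,0,0],[0,0,0],[0,0,0],[0,0,0],[0,0,0],[0,0,0],[0,0,0],[0,0,0],[0,0,0],[0,0,0],[0,0,0],[0,0,0],[0,0,0],[0,0,0],[0,0,0],[0,0,0],[0,0,0],[0,0,0],[0,0,0],[0,0,0]], fingers=[0,0,0,0,0,0,0,0,0,0,0,0,0,0,0,0,0,0,0,0])

```text
t: 5.15
tool_pos: [528.4, 364.0, 241.3]
eef_rot: [-2.139, 0.179, 2.12]
ft_force: [-0.1, -0.4, 0.0]
finger_gap: 0.2
```

```bash
cat >> h.py <<'E'
A_=np.radians(80.29); EX=np.array([np.cos(A_),np.sin(A_)]); EY=np.array([-EX[1],EX[0]]); C0=np.array([513.8,293.8])
def lid():
    c=capture('top'); P=cloud(c); q=P[(c['z_map']>0)]; d=(q[:,:2]-C0); u=d@EX; v=d@EY; k=(abs(v)<100)&(u>-80)&(u<140)&(q[:,2]>160)&(q[:,2]<290)&(abs(v)>50)
    print('lid pts',k.sum(),'zmax',np.percentile(q[k][:,2],99),'u',np.percentile(u[k],[1,50,99])); h=k&(q[:,2]>258); print('edge u',np.median(u[h]) if h.any() else None)
    return c,P
E
python3 - <<'E'
from h import *
lid(); go([])
s=state()['tool_pos']; d=s[:2]-C0; print('u,v',d@EX,d@EY)
E
```

```text
lid pts 1488 zmax 271.8960840909527 u [69.87059619 80.95020259 93.3165449 ]
edge u 88.97988250557728
t 5.2 p [528.4 363.7 241.4] phi -99.9 gap -0.1 F [0.2 0.  0.6]
u,v 71.4053544366291 -2.641699450088042
```

Emit:
step_arm(linear=[[0,-2,0],[0,-4,0],[0,-6,0],[0,-7,0],[0,-8,0],[0,-9,0],[0,-9,0]], turn=[[0,0,0],[0,0,0],[0,0,0],[0,0,0],[0,0,0],[0,0,0],[0,0,0]], fingers=[0,0,0,0,0,0,0])

```text
t: 5.78
tool_pos: [529.8, 371.4, 241.3]
eef_rot: [-2.139, 0.183, 2.122]
ft_force: [-1.6, -4.3, 2.3]
finger_gap: -0.2
```

```bash
python3 - <<'E'
from h import *
lid(); go([])
E
```

```text
lid pts 1625 zmax 269.7124049897327 u [ 71.25025537  85.74766175 101.08145002]
edge u 96.78956914777109
t 5.8 p [529.8 371.4 241.3] phi -99.9 gap 0.2 F [-1.8 -3.8  2.2]
```

Lid is at its stop (edge u ≈ 97, 4 N contact). I back off and look into the case.

Emit:
step_arm(linear=[[0,20,0],[-30,50,0],[-60,90,0],[-60,130,0],[-60,170,0],[-60,210,0],[-60,250,0],[-60,250,0]], turn=[[0,0,0],[0,0,0],[0,0,0],[0,0,0],[0,0,0],[0,0,0],[0,0,0],[0,0,0]], fingers=[0,0,20,48,48,48,48,48])

```text
t: 6.5
tool_pos: [486.1, 116.4, 300.8]
eef_rot: [-2.136, 0.198, 2.117]
ft_force: [-0.2, -0.5, -0.3]
finger_gap: 48.4
```

```bash
cat >> h.py <<'E'
def grips(c,P):
    hsv=cv2.cvtColor(c['pixels'],cv2.COLOR_RGB2HSV); m=(hsv[...,0]>5)&(hsv[...,0]<22)&(hsv[...,1]>140)&(hsv[...,2]>110)&(c['z_map']>0)
    k,L,st,_=cv2.connectedComponentsWithStats(m.astype(np.uint8))
    for i in range(1,k):
        if st[i,4]<12: continue
        q=P[L==i]; zt=np.percentile(q[:,2],95); t=q[q[:,2]>zt-4]; d=t[:,:2].mean(0)-C0
        if zt<95 or zt>420: continue
        print('grip px',st[i,:4],'n',st[i,4],'top',t.mean(0).round(1),'rect',cv2.minAreaRect(t[:,:2].astype(np.float32)),'uv',(d@EX).round(1),(d@EY).round(1))
E
python3 - <<'E'
from h import *
c,P=lid(); grips(c,P); save(c,'t2'); cv2.imwrite('pics/t2c.png',cv2.resize(c['pixels'][130:270,90:260,::-1],None,fx=4,fy=4)); 
w=capture('scene'); grips(w,cloud(w))
for s in signs(c,P): print(s[:4])
go([])
E
```

```text
lid pts 1249 zmax 270.20300000361624 u [ 73.64346841  89.70504887 101.57677635]
edge u 96.84022251004092
grip px [287  11  20   6] n 26 top [ -453.7 -1722.7   253. ] rect ((-460.1278381347656, -1697.8260498046875), (13.335603713989258, 168.10548400878906), 10.540510177612305) uv -2150.8 613.5
grip px [235  12  44   6] n 52 top [ -220.7 -1747.    253.1] rect ((-228.3238525390625, -1747.3865966796875), (272.0223693847656, 13.18189525604248), 9.896098136901855) uv -2135.4 379.7
grip px [319 265   7   7] n 18 top [497.4 167.8 116.1] rect ((499.0293884277344, 169.09710693359375), (20.62303352355957, 5.275038719177246), 27.989267349243164) uv -127.0 -5.1
('red', array([ 410.3, -262.1]), array([78.9,  4.9]), -20.5)
('green', array([ 440.5, -141.9]), array([ 4.5, 79.8]), 11.1)
('yellow', array([443.2,  47.3]), array([ 5. , 78.8]), 2.0)
('yellow', array([334. , 105.3]), array([21.6,  4.6]), -12.0)
t 6.6 p [486.7 123.4 301.2] phi -100.1 gap 48.0 F [-0.   1.1  0.1]
```

View pics/t2c.png

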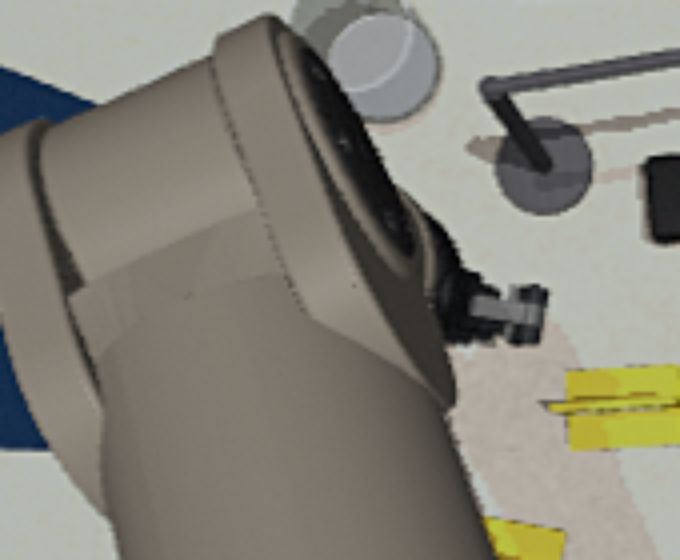

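Emit:
step_arm(linear=[[0,-40,0],[20,-80,0],[40,-120,0],[55,-150,0],[60,-162,0],[60,-162,0],[60,-162,0]], turn=[[0,0,0],[0,0,0],[0,0,0],[0,0,0],[0,0,0],[0,0,0],[0,0,0]], fingers=[48,48,48,48,48,48,48])

```text
t: 7.18
tool_pos: [515.1, 284.8, 241.2]
eef_rot: [-2.139, 0.183, 2.121]
ft_force: [-1.3, -0.5, 0.4]
finger_gap: 47.5
```

```bash
cat >> h.py <<'E'
def wrist():
    s=state(); c=capture('wrist'); z=c['z_map']; v,u=np.mgrid[:z.shape[0],:z.shape[1]]
    x=(u-c['cx'])/c['fx']; y=(v-c['cy'])/c['fy']; r=np.hypot(x,y)+1e-9; t=np.tan(np.minimum(r,1.5))
    p=np.stack([x/r*t*z,y/r*t*z,z],-1); M=np.array(c['mount']); T=R.from_rotvec(s['eef_rot']).as_matrix()
    return c,(p@M[:3,:3].T+M[:3,3])@T.T+np.array(s['tool_pos'])
E
python3 - <<'E'
from h import *
c,P=wrist(); save(c,'w1'); grips(c,P); print(np.round(c['mount'],2).tolist()); go([])
E
```

```text
grip px [272 137  25  15] n 360 top [567.1 278.2 123. ] rect ((567.1162719726562, 278.4288635253906), (19.388227462768555, 10.631062507629395), 80.35465240478516) uv -6.4 -55.2
grip px [273 204  23  14] n 272 top [513.3 287.8 123.2] rect ((513.1029663085938, 288.00860595703125), (18.891517639160156, 11.161632537841797), 75.65089416503906) uv -6.0 -0.5
grip px [274 265  21  11] n 225 top [459.5 297.6 123.3] rect ((459.4310607910156, 297.6342468261719), (17.860376358032227, 10.204277992248535), 80.28618621826172) uv -5.4 54.2
[[-0.0, -0.27, 0.96, -143.44], [1.0, -0.0, 0.0, -0.98], [0.0, 0.96, 0.27, -68.99], [0.0, 0.0, 0.0, 1.0]]
t 7.2 p [515.8 283.3 241.9] phi -100.1 gap 48.1 F [ 0.5 -1.   0.5]
```

View pics/w1.png

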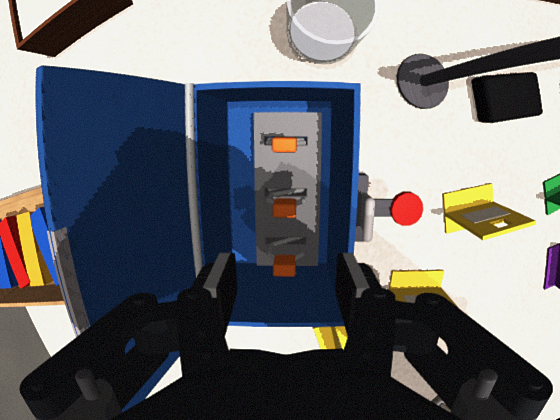

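Wrist view shows the open case with orange grips at pixels (284,145), (285,208) and (284,266), all standing in their slots with yaw about 80°. I take the middle one first.

```bash
python3 -c "
from h import *
go([(513.2,287.9,98,-99.7),(513.2,287.9,200,-99.7)])"
```

```text
t 7.2 p [515.8 283.3 241.9] phi -100.1 gap 48.1 F [ 0.5 -1.   0.5]
(513.2, 287.9, 98, -99.7) lin [143.8, -3.6, 4.7] turn [-0.006, -0.009, 0.003]
(513.2, 287.9, 200, -99.7) lin [41.9, -3.9, 3.7] turn [-0.006, -0.009, 0.003]
```

Emit:
step_arm(linear=[[35,-4,4],[70,-4,5],[100,-4,5],[125,-4,5],[138,-4,5],[144,-4,5],[144,-4,5],[144,-4,5],[144,-4,5],[144,-4,5],[144,-4,5],[144,-4,5],[144,-4,5],[144,-4,5],[144,-4,5],[135,-4,5],[120,-4,5],[100,-4,5],[80,-4,5],[80,-4,5]], turn=[[-0.006,-0.009,0.003],[-0.006,-0.009,0.003],[-0.006,-0.009,0.003],[-0.006,-0.009,0.003],[-0.006,-0.009,0.003],[-0.006,-0.009,0.003],[-0.006,-0.009,0.003],[-0.006,-0.009,0.003],[-0.006,-0.009,0.003],[-0.006,-0.009,0.003],[-0.006,-0.009,0.003],[-0.006,-0.009,0.003],[-0.006,-0.009,0.003],[-0.006,-0.009,0.003],[-0.006,-0.009,0.003],[-0.006,-0.009,0.003],[-0.006,-0.009,0.003],[-0.006,-0.009,0.003],[-0.006,-0.009,0.003],[-0.006,-0.009,0.003]], fingers=[48,48,48,48,48,48,48,30,15,15,15,15,15,15,15,15,15,15,15,15], grip_force=50)

```text
t: 8.9
tool_pos: [514.4, 290.1, 166.8]
eef_rot: [-2.137, 0.176, 2.124]
ft_force: [0.2, 0.2, -0.5]
finger_gap: 18.8
```

```bash
python3 - <<'E'
from h import *
go([(513.2,287.9,260,-99.7)])
c,P=wrist(); save(c,'w2'); grips(c,P)
E
```

```text
t 8.9 p [514.4 290.1 166.8] phi -99.7 gap 18.8 F [ 0.2  0.2 -0.5]
(513.2, 287.9, 260, -99.7) lin [-93.2, 1.9, 0.2] turn [-0.0, -0.006, 0.005]
grip px [275 139  35  21] n 691 top [567.1 278.4 123. ] rect ((566.8926391601562, 278.53863525390625), (19.75981903076172, 11.215320587158203), 80.34648132324219) uv -6.2 -55.1
grip px [265 282  43  23] n 942 top [514.1 291.  190. ] rect ((513.8923950195312, 290.8778381347656), (18.174089431762695, 11.696052551269531), 78.80396270751953) uv -2.7 -0.8
grip px [277 308  27  13] n 347 top [459.6 297.9 123.3] rect ((459.2238464355469, 297.99359130859375), (17.894458770751953, 10.834430694580078), 81.61997985839844) uv -5.1 54.1
```

View pics/w2.png

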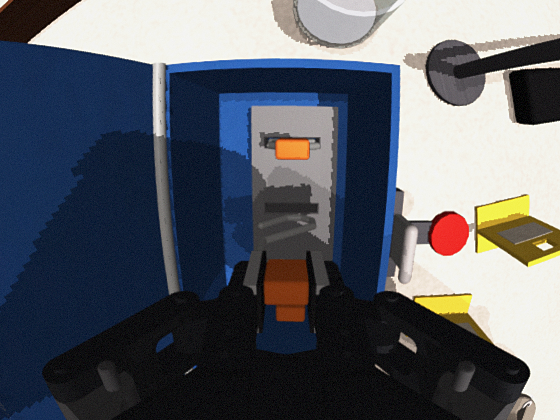

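Hook 1 is held squarely (gap 18.8, grip top 23 mm above TCP). The view shows it lifted, with the empty slot at (290,208). I carry it to behind the yellow sign.

```bash
python3 -c "
from h import *
go([(474.2,48.3,270,2.1),(474.2,48.3,175,2.1)])"
```

```text
t 8.9 p [513.7 289.5 164.9] phi -99.7 gap 18.8 F [-0.3 -0.   0.1]
(474.2, 48.3, 270, 2.1) lin [-106.0, 244.0, -2.3] turn [-1.777, -0.006, -0.001]
(474.2, 48.3, 175, 2.1) lin [-11.0, 244.3, -1.9] turn [-1.777, -0.006, -0.001]
```

Emit:
step_arm(linear=[[-35,0,0],[-70,0,0],[-95,5,0],[-106,20,0],[-106,40,0],[-106,60,0],[-106,80,0],[-106,100,0],[-106,120,0],[-106,140,0],[-106,160,0],[-106,180,0],[-106,200,0],[-106,220,-1],[-106,235,-2],[-106,244,-2],[-106,244,-2],[-80,244,-2],[-45,244,-2],[-11,244,-2]], turn=[[0,0,0],[0,0,0],[-0.1,0,0],[-0.22,0,0],[-0.34,0,0],[-0.46,0,0],[-0.58,0,0],[-0.7,0,0],[-0.82,0,0],[-0.94,0,0],[-1.06,0,0],[-1.18,0,0],[-1.3,0,0],[-1.42,0,0],[-1.54,0,0],[-1.66,0,0],[-1.777,-0.006,0],[-1.777,-0.006,0],[-1.777,-0.006,0],[-1.777,-0.006,0]], fingers=[15,15,15,15,15,15,15,15,15,15,15,15,15,15,15,15,15,15,15,15])

```text
t: 10.62
tool_pos: [474.5, 48.4, 174.2]
eef_rot: [1.183, 1.223, -1.181]
ft_force: [-0.3, -0.5, -1.1]
finger_gap: 18.8
```

```bash
python3 - <<'E'
from h import *
c,P=wrist(); save(c,'w3'); grips(c,P)
for s in signs(c,P): print(s)
go([(474.2,48.3,152,2.1)])
c=capture('top')
for s in signs(c): print(s[:4])
E
```

```text
grip px [236 167   6  13] n 25 top [441.4  83.1 100.9] rect ((441.580810546875, 82.82489776611328), (8.607199668884277, 3.111711263656616), 76.8881607055664) uv -219.9 35.8
grip px [236 183   7  22] n 66 top [442.5  68.3 100.9] rect ((442.5647888183594, 68.59080505371094), (4.349930763244629, 14.916685104370117), 2.532815933227539) uv -234.3 32.3
grip px [271 285   6   9] n 14 top [469.9  49.6 197.2] rect ((469.93939208984375, 49.47104263305664), (1.8896173238754272, 3.540005922317505), 10.888134002685547) uv -248.1 2.0
grip px [277 285   4  10] n 18 top [472.1  50.3 197.5] rect ((471.916259765625, 50.2320671081543), (1.2713943719863892, 3.8821561336517334), 1.8448797464370728) uv -247.0 0.1
grip px [267 286   5   6] n 12 top [468.   49.9 197.2] rect ((467.8123474121094, 49.79225158691406), (1.6177395582199097, 2.255324125289917), 30.680082321166992) uv -248.1 4.1
grip px [293 286  13  11] n 55 top [480.5  50.  197.8] rect ((480.55364990234375, 49.69775390625), (5.040982723236084, 5.355006217956543), 2.879265546798706) uv -245.9 -8.3
grip px [281 294   8   7] n 14 top [474.5  46.7 197.5] rect ((474.5463562011719, 46.92776870727539), (3.5189058780670166, 2.1317946910858154), 43.55995559692383) uv -250.2 -3.0
grip px [503 348   7   5] n 13 top [535.9  63.1 259.9] rect ((535.944580078125, 63.136680603027344), (0.43256866931915283, 0.0), 175.16635131835938) uv -223.6 -60.7
('yellow', array([339.8, 133.4]), array([79.6,  6.6]), -12.3, 608, None, array([ 94,  52,  25, 106], dtype=int32))
t 10.7 p [470.   47.4 167.7] phi 2.1 gap 19.3 F [-2.7 -0.5 -4.9]
(474.2, 48.3, 152, 2.1) lin [15.7, 4.3, -0.7] turn [-0.0, 0.001, 0.008]
('red', array([ 410.7, -260.8]), array([78.8,  4.8]), -20.7)
('green', array([ 440.5, -141.9]), array([ 4.5, 80. ]), 11.1)
('yellow', array([272.1, 250.4]), array([75.4,  5.1]), -81.1)
```

View pics/w3.png

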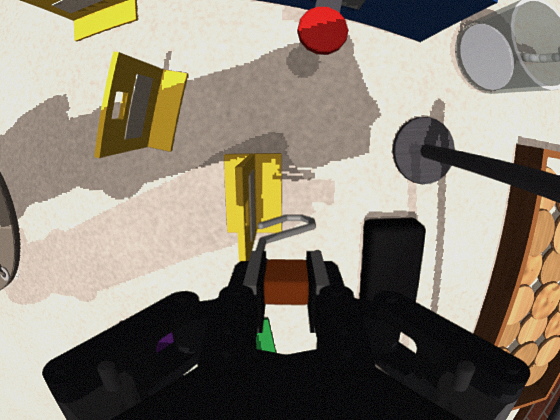

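```bash
python3 - <<'E'
from h import *
import time
c,P=wrist()
hsv=cv2.cvtColor(c['pixels'],cv2.COLOR_RGB2HSV); m=(hsv[...,0]>18)&(hsv[...,0]<36)&(hsv[...,1]>100)&(c['z_map']>0)&(np.hypot(P[...,0]-443,P[...,1]-47)<60)
for lo in (-5,20,50,80,92): q=P[m&(P[...,2]>lo)&(P[...,2]<lo+ (15 if lo<0 else 14))]; print(lo,len(q), q.mean(0).round(1) if len(q) else '', (q.min(0).round(1),q.max(0).round(1)) if len(q) else '')
go([(474.2,48.3,152,2.1)])
E
```

```text
-5 2968 [445.   51.9   6.7] (array([413.1,  -3.2,  -0.6]), array([472.3,  87.8,  10. ]))
20 35 [444.3  77.4  27.5] (array([439.6,  12.3,  20.4]), array([446.3,  87.2,  33.6]))
50 56 [444.3  66.3  58.8] (array([439.6,  23.1,  50.4]), array([445.9,  87.2,  63.9]))
80 175 [447.1  59.7  87.9] (array([439.8,  19.5,  80.1]), array([468.3,  87.2,  94. ]))
92 782 [443.3  56.4 100.1] (array([439.2,  19.4,  92.2]), array([457.8,  87.3, 103. ]))
t 10.8 p [472.1  48.3 173.2] phi 2.1 gap 18.8 F [-0.4 -0.2  0.6]
(474.2, 48.3, 152, 2.1) lin [21.2, 2.2, 0.1] turn [0.0, 0.001, 0.005]
```

Emit:
step_arm(linear=[[8,2,0],[16,2,0],[20,2,0],[21,2,0],[21,2,0],[21,0,0],[21,-3,0],[21,-6,0],[20.5,-9,0],[19,-11,0],[16,-14,0],[13,-17,0],[9,-20,0],[6,-23,0],[3,-26,0],[2,-28,0],[2,-30,0],[2,-32,0],[2,-32,0],[2,-32,0]], turn=[[0,0,0],[0,0,0],[0,0,0],[0,0,0],[0,0,0],[0,0,0],[0,0,0],[0,0,0],[0,0,0],[0,0,0],[0,0,0],[0,0,0],[0,0,0],[0,0,0],[0,0,0],[0,0,0],[0,0,0],[0,0,0],[0,0,0],[0,0,0]], fingers=[15,15,15,15,15,15,15,15,15,15,15,15,15,15,15,15,15,15,15,15])

```text
t: 12.43
tool_pos: [440.0, 47.0, 171.2]
eef_rot: [1.179, 1.23, -1.186]
ft_force: [0.6, -0.3, -0.0]
finger_gap: 18.8
```

```bash
cat >> h.py <<'E'
def ycheck(c,P,x,y,lo,hi,hr):
    hsv=cv2.cvtColor(c['pixels'],cv2.COLOR_RGB2HSV); H=hsv[...,0].astype(int)
    m=(((H>=hr[0])&(H<=hr[1])) if hr[0]<hr[1] else ((H>=hr[0])|(H<=hr[1])))&(hsv[...,1]>100)&(c['z_map']>0)&(np.hypot(P[...,0]-x,P[...,1]-y)<60)&(P[...,2]>lo)&(P[...,2]<hi)
    q=P[m]; print('pts',len(q),*( (q.mean(0).round(1),np.percentile(q,1,0).round(1),np.percentile(q,99,0).round(1)) if len(q) else ()))
E
python3 - <<'E'
from h import *
c,P=wrist(); save(c,'w4'); ycheck(c,P,443,47,92,125,(18,36)); go([(441,47,290,2.1)])
c=capture('scene'); cv2.imwrite('pics/s4.png',cv2.resize(c['pixels'][200:310,260:420,::-1],None,fx=4,fy=4))
E
```

```text
pts 643 [442.4  56.1 101.4] [427.   22.3  94.8] [451.4  86.8 120.8]
t 12.5 p [440.1  47.1 171.2] phi 2.1 gap 19.0 F [-0.4 -0.5 -0.8]
(441, 47, 290, 2.1) lin [-118.8, 0.2, 0.2] turn [0.0, 0.001, 0.005]
```

View pics/w4.png

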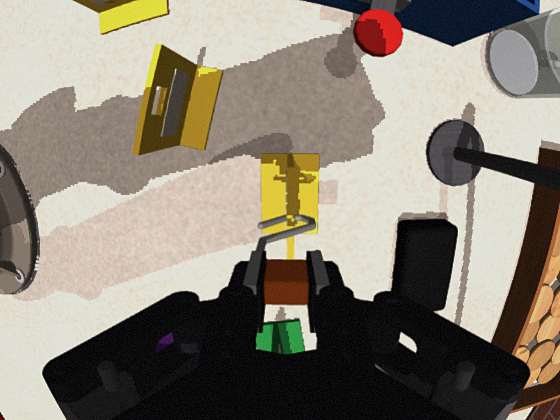

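Wrist view shows the plate (column ~290) between the tip (260,225) and the bend (313,222), with no force, so the hook is threaded. Now I lift.

Emit:
step_arm(linear=[[-2,0,0],[-4,0,0],[-6,0,0],[-8,0,0],[-10,0,0],[-13,0,0],[-17,0,0],[-23,0,0],[-30,0,0],[-40,0,0],[-50,0,0],[-60,0,0],[-70,0,0],[-78,0,0],[-84,0,0],[-88,0,0],[-90,0,0],[-90,0,0]], turn=[[0,0,0],[0,0,0],[0,0,0],[0,0,0],[0,0,0],[0,0,0],[0,0,0],[0,0,0],[0,0,0],[0,0,0],[0,0,0],[0,0,0],[0,0,0],[0,0,0],[0,0,0],[0,0,0],[0,0,0],[0,0,0]], fingers=[15,15,15,15,15,15,15,15,15,15,15,15,15,15,15,15,15,15])

```text
t: 14.03
tool_pos: [440.7, 47.2, 261.5]
eef_rot: [1.179, 1.23, -1.186]
ft_force: [0.2, 0.1, -1.7]
finger_gap: 18.7
```

```bash
python3 - <<'E'
from h import *
c,P=wrist(); save(c,'w5'); ycheck(c,P,443,47,120,260,(18,36)); ycheck(c,P,443,47,-5,20,(18,36))
r=np.array([-0.14,0.99]); rx=np.array([.99,.14])
for s in (105,0,-105): print(s, np.array([641.7,-98.3])+s*r)
b=np.array([641.7,-98.3])+105*r
pre=b-45*rx; 
go([(*pre,279,8.05),(*b,279,8.05),(*b,251,8.05)])
t=capture('top'); 
for x in signs(t): print(x[:4])
E
```

```text
pts 812 [443.   57.2 178. ] [429.6  19.1 133.3] [457.   87.  208.6]
pts 20 [422.5  56.8   0.9] [407.9  37.1  -1.1] [479.7  70.9   2.3]
105 [627.     5.65]
0 [641.7 -98.3]
-105 [ 656.4  -202.25]
t 14.1 p [440.6  47.1 261.1] phi 2.1 gap 19.1 F [ 0.5 -0.7 -1.6]
(np.float64(582.45), np.float64(-0.649999999999995), 279, 8.05) lin [-18.6, 139.9, 53.0] turn [-0.104, 0.0, 0.006]
(np.float64(627.0), np.float64(5.650000000000006), 279, 8.05) lin [-18.9, 184.7, 48.3] turn [-0.104, 0.0, 0.006]
(np.float64(627.0), np.float64(5.650000000000006), 251, 8.05) lin [9.1, 184.8, 48.3] turn [-0.104, 0.0, 0.006]
('red', array([ 410.7, -261.5]), array([79.8,  4.9]), -20.7)
('green', array([ 440.5, -141.8]), array([ 4.5, 79.5]), 11.1)
('yellow', array([272.2, 250. ]), array([75.3,  4. ]), -81.0)
```

Sign is hanging on the hook: F dropped 1.2 N and yellow is off the counter. I move to just before the bar.

Emit:
step_arm(linear=[[-2,4,1],[-5,12,4],[-8,24,9],[-11,38,14],[-14,52,20],[-16,67,26],[-16,82,32],[-16,97,37],[-16,110,42],[-16,121,46],[-16,129,49],[-16,134,51],[-16,137,52],[-16,139,53],[-16,140,53],[-16,140,53],[-16,140,53]], turn=[[0,0,0],[-0.01,0,0],[-0.02,0,0],[-0.03,0,0],[-0.04,0,0],[-0.05,0,0],[-0.06,0,0],[-0.07,0,0],[-0.08,0,0],[-0.09,0,0.003],[-0.1,0,0.006],[-0.104,0,0.006],[-0.104,0,0.006],[-0.104,0,0.006],[-0.104,0,0.006],[-0.104,0,0.006],[-0.104,0,0.006]], fingers=[15,15,15,15,15,15,15,15,15,15,15,15,15,15,15,15,15])

```text
t: 15.55
tool_pos: [582.1, -0.4, 276.2]
eef_rot: [1.104, 1.273, -1.105]
ft_force: [0.3, -0.2, -0.7]
finger_gap: 18.7
```

```bash
python3 - <<'E'
from h import *
c,P=wrist(); save(c,'w6'); 
q=P[(c['z_map']>0)&(P[...,2]>225)&(P[...,2]<256)&(P[...,1]<80)&(P[...,1]>25)&(abs(P[...,0]-628)<25)]
print(len(q),q.mean(0),q.max(0),np.polyfit(q[:,1],q[:,0],1))
for y in range(25,80,10):
    k=q[abs(q[:,1]-y)<5]; print(y,len(k),k[:,0].min() if len(k) else'',k[:,0].max()if len(k) else'',k[:,2].max()if len(k) else'', 641.7-.1413*(y+98.3))
ycheck(c,P,582,0,150,260,(18,36)); grips(c,P); go([])
E
```

```text
1717 [620.36202748  52.98504205 244.65991464] [629.38888545  79.95599527 247.30790661] [-1.39804877e-01  6.27769595e+02]
25 146 619.5851828032767 629.388885451262 247.01518185941947 624.2777100000001
35 303 618.3921841900349 628.8711075136662 247.17474880567633 622.8647100000001
45 306 617.1067652262009 627.6216217854299 247.01425446212048 621.45171
55 318 615.4504852369788 625.9770820272684 247.08755976511452 620.03871
65 317 614.0700971377211 624.4446204177973 247.2106579942705 618.62571
75 327 612.7715859473866 623.6416680328433 247.3079066055273 617.21271
pts 766 [584.   10.2 194.5] [571.9 -28.4 158.7] [599.4  39.8 219.5]
grip px [264 152  17  10] n 74 top [563.3  33.  102.6] rect ((563.8558959960938, 33.32307815551758), (8.934163093566895, 15.775184631347656), 88.50840759277344) uv -248.7 -92.8
grip px [281 153   8  17] n 56 top [577.5  37.8 197. ] rect ((577.455322265625, 37.73466491699219), (2.3818697929382324, 0.5544742345809937), 81.29537963867188) uv -241.6 -106.0
grip px [295 158  15  29] n 85 top [592.5  20.6 103.4] rect ((595.328857421875, 22.542098999023438), (13.154017
[... 1764 characters left out ...]
292), (2.5889639854431152, 3.2527387142181396), 45.2047004699707) uv -275.2 -119.1
grip px [289 286  17  17] n 86 top [588.3   0.6 299.8] rect ((588.3172607421875, 0.4660530090332031), (7.804072380065918, 6.715664863586426), 61.587406158447266) uv -276.4 -122.9
grip px [281 292   5   6] n 12 top [581.6  -1.3 299.5] rect ((581.6220092773438, -1.3639682531356812), (2.981605291366577, 1.174533724784851), 77.12783813476562) uv -279.5 -116.6
grip px [405 337   9  13] n 47 top [624.6   4.  336. ] rect ((623.4386596679688, 6.147504806518555), (0.5960748195648193, 15.894021987915039), 31.176029205322266) uv -267.0 -158.1
t 15.6 p [ 5.821e+02 -4.000e-01  2.762e+02] phi 8.1 gap 18.4 F [ 0.4 -0.4 -1.6]
```

View pics/w6.png

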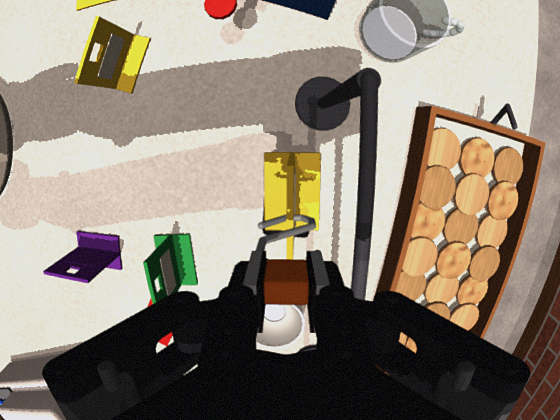

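Wrist view shows the hooked yellow sign and the bar at column ~365. The bar is at x ≈ 627.4 here, 45 mm ahead, as planned. Moving in and lowering.

Emit:
step_arm(linear=[[-1,2,0],[-2,6,0],[-2,12,0],[-2,19,0],[-2,26,0],[-2,33,0],[-2,38,0],[-2,42,0],[-2,44,0],[-2,45,0],[-1,45,0],[3,45,0],[8,45,0],[13,45,0],[17,45,0],[20,45,0],[22,45,0],[24,45,0],[25,45,0],[26,45,0]], turn=[[0,0,0],[0,0,0],[0,0,0],[0,0,0],[0,0,0],[0,0,0],[0,0,0],[0,0,0],[0,0,0],[0,0,0],[0,0,0],[0,0,0],[0,0,0],[0,0,0],[0,0,0],[0,0,0],[0,0,0],[0,0,0],[0,0,0],[0,0,0]], fingers=[15,15,15,15,15,15,15,15,15,15,15,15,15,15,15,15,15,15,15,15])

```text
t: 17.27
tool_pos: [626.8, 5.9, 251.0]
eef_rot: [1.104, 1.272, -1.104]
ft_force: [-3.2, -0.6, 6.9]
finger_gap: 18.9
```

```bash
python3 - <<'E'
from h import *
go([]); c=capture('scene'); cv2.imwrite('pics/s7.png',cv2.resize(c['pixels'][60:340,140:420,::-1],None,fx=2.1,fy=2.1,interpolation=cv2.INTER_CUBIC)); go([])
E
```

```text
t 17.3 p [626.8   5.9 251. ] phi 8.1 gap 18.9 F [-3.2 -0.6  6.9]
t 17.3 p [626.8   6.  251. ] phi 8.1 gap 19.0 F [-1.9  0.7  3.4]
```

View pics/s7.png

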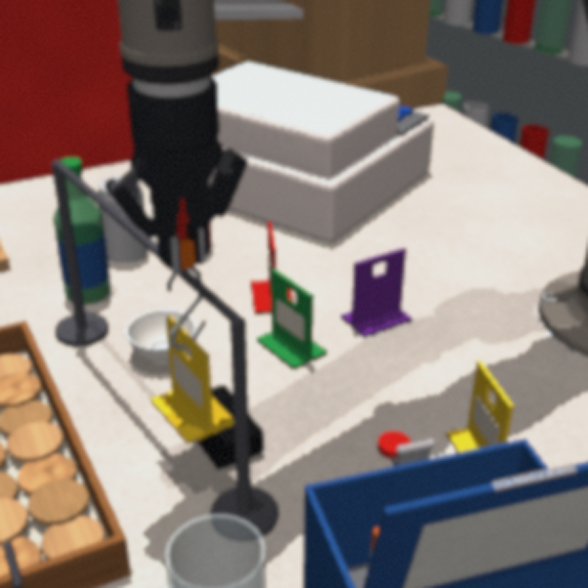

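Contact on the bar (3–7 N up). The scene view shows the sign at (190,385) hanging under the rail. I release and rise.

Emit:
step_arm(linear=[[0,0,0],[0,0,0],[0,0,0],[0,0,0],[0,0,0],[-5,0,0],[-15,0,0],[-30,0,0],[-50,0,0],[-70,0,0],[-80,0,0],[-80,0,0]], turn=[[0,0,0],[0,0,0],[0,0,0],[0,0,0],[0,0,0],[0,0,0],[0,0,0],[0,0,0],[0,0,0],[0,0,0],[0,0,0],[0,0,0]], fingers=[23,28,34,40,46,48,48,48,48,48,48,48])

```text
t: 18.32
tool_pos: [628.1, 6.5, 334.6]
eef_rot: [1.107, 1.268, -1.1]
ft_force: [1.1, -0.6, 0.3]
finger_gap: 47.9
```

```bash
python3 - <<'E'
from h import *
c,P=wrist(); ycheck(c,P,627,6,120,220,(18,36))
t=capture('top')
for x in signs(t): print(x[:4])
go([(567.1,278.3,330,-99.7),(567.1,278.3,140,-99.7),(567.1,278.3,98,-99.7)])
E
```

```text
pts 48 [624.4   7.  184.8] [609.4   4.2 159.7] [646.9  10.  213.4]
('red', array([491.8, 176. ]), array([23.5, 27.3]), -36.7)
('red', array([ 410.6, -261.4]), array([79.2,  5. ]), -20.7)
('yellow', array([339.7, 132.4]), array([77.2,  5.3]), -12.4)
('yellow', array([272.2, 250.1]), array([75.3,  4.2]), -81.1)
t 18.4 p [626.7   6.  331. ] phi 8.1 gap 48.1 F [ 0.1 -0.1  0.1]
(567.1, 278.3, 330, -99.7) lin [0.7, -20.6, -278.0] turn [1.881, -0.0, -0.001]
(567.1, 278.3, 140, -99.7) lin [190.7, -20.8, -278.2] turn [1.881, -0.0, -0.001]
(567.1, 278.3, 98, -99.7) lin [232.7, -20.8, -278.2] turn [1.881, -0.0, -0.001]
```

Emit:
step_arm(linear=[[0,-1,-8],[0,-2,-22],[0,-4,-40],[0,-6,-58],[0,-8,-76],[0,-9,-94],[0,-10,-112],[0,-12,-131],[0,-13,-150],[0,-14,-168],[0,-16,-186],[0,-17,-204],[0,-18,-222],[0,-19,-240],[20,-20,-258],[45,-21,-270],[75,-21,-278],[105,-21,-278],[125,-21,-278],[135,-21,-278]], turn=[[0.11,0,0],[0.22,0,0],[0.34,0,0],[0.46,0,0],[0.58,0,0],[0.7,0,0],[0.82,0,0],[0.94,0,0],[1.06,0,0],[1.18,0,0],[1.3,0,0],[1.42,0,0],[1.54,0,0],[1.66,0,0],[1.78,0,0],[1.881,0,0],[1.881,0,0],[1.881,0,0],[1.881,0,0],[1.881,0,0]], fingers=[48,48,48,48,48,48,48,48,48,48,48,48,48,48,48,48,48,48,48,48])

```text
t: 20.08
tool_pos: [564.3, 276.7, 190.7]
eef_rot: [-2.13, 0.186, 2.142]
ft_force: [-0.6, -0.6, -0.7]
finger_gap: 47.9
```

```bash
python3 -c "
from h import *
go([(567.1,278.4,98,-99.7),(567.1,278.4,270,-99.7)])"
```

```text
t 20.1 p [564.3 276.7 190.7] phi -99.6 gap 47.9 F [-0.6 -0.6 -0.7]
(567.1, 278.4, 98, -99.7) lin [92.7, -2.6, -2.9] turn [0.001, 0.005, -0.006]
(567.1, 278.4, 270, -99.7) lin [-79.3, -1.7, -2.1] turn [0.001, 0.005, -0.006]
```

Emit:
step_arm(linear=[[25,-2,-2],[50,-2.5,-3],[70,-2.5,-3],[84,-2.5,-3],[90,-2.5,-3],[93,-2.5,-3],[93,-2.5,-3],[93,-2.5,-3],[93,-2.5,-3],[93,-2.5,-3],[93,-2.5,-3],[93,-2.5,-3],[93,-2.5,-3],[88,-2,-3],[75,-2,-3],[55,-2,-3],[30,-2,-3],[0,-2,-2],[-35,-2,-2],[-65,-2,-2]], turn=[[0,0.005,-0.006],[0,0.005,-0.006],[0,0.005,-0.006],[0,0.005,-0.006],[0,0.005,-0.006],[0,0.005,-0.006],[0,0.005,-0.006],[0,0.005,-0.006],[0,0.005,-0.006],[0,0.005,-0.006],[0,0.005,-0.006],[0,0.005,-0.006],[0,0.005,-0.006],[0,0.005,-0.006],[0,0.005,-0.006],[0,0.005,-0.006],[0,0.005,-0.006],[0,0.005,-0.006],[0,0.005,-0.006],[0,0.005,-0.006]], fingers=[48,48,48,48,48,48,35,20,15,15,15,15,15,15,15,15,15,15,15,15], grip_force=50)

```text
t: 21.75
tool_pos: [566.7, 278.9, 258.6]
eef_rot: [-2.134, 0.178, 2.132]
ft_force: [1.2, -0.3, -0.7]
finger_gap: 18.7
```

```bash
python3 - <<'E'
from h import *
s=state(); c,P=wrist(); grips(c,P)
t=capture('top')
for x in signs(t): print(x[:4])
sg=np.array([440.5,-141.9]); a=np.radians(11.1); pre=sg+31*np.array([np.cos(a),np.sin(a)])
go([(*pre,270,11.1),(*pre,175,11.1)])
E
```

```text
grip px [264 282  45  31] n 1114 top [566.9 279.8 282.8] rect ((566.1463623046875, 279.86102294921875), (18.50594711303711, 12.17166519165039), 80.58049011230469) uv -4.9 -54.7
('red', array([495.6, 176.3]), array([24.9, 20.2]), -6.3)
('red', array([ 410.7, -261.5]), array([80.2,  5.1]), -20.8)
('green', array([ 440.5, -141.7]), array([ 4.5, 79.5]), 11.1)
('yellow', array([339.7, 132.2]), array([77.4,  5. ]), -12.3)
t 21.9 p [569.4 280.7 262.9] phi -99.6 gap 18.9 F [ 0.2  0.5 -0.4]
(np.float64(470.9200725837596), np.float64(-135.93181903769687), 270, 11.1) lin [-10.5, 427.1, 27.3] turn [-1.933, -0.013, -0.003]
(np.float64(470.9200725837596), np.float64(-135.93181903769687), 175, 11.1) lin [84.5, 427.8, 28.1] turn [-1.933, -0.013, -0.003]
```

Emit:
step_arm(linear=[[-3,8,1],[-6,24,2],[-10,46,3],[-10,72,5],[-10,100,7],[-10,130,9],[-10,160,10],[-10,190,12],[-10,220,14],[-10,250,16],[-10,280,18],[-10,308,20],[-10,336,22],[-10,360,24],[-10,382,25],[-10,400,26],[-10,414,27],[0,423,27],[15,427,27],[25,427,27]], turn=[[-0.05,0,0],[-0.15,0,0],[-0.26,0,0],[-0.38,0,0],[-0.5,0,0],[-0.62,0,0],[-0.74,0,0],[-0.86,0,0],[-0.98,0,0],[-1.1,0,0],[-1.22,0,0],[-1.34,0,0],[-1.46,0,0],[-1.58,0,0],[-1.7,0,0],[-1.8,-0.01,0],[-1.88,-0.013,0],[-1.933,-0.013,0],[-1.933,-0.013,0],[-1.933,-0.013,0]], fingers=[15,15,15,15,15,15,15,15,15,15,15,15,15,15,15,15,15,15,15,15])

```text
t: 23.52
tool_pos: [470.6, -136.7, 233.6]
eef_rot: [1.065, 1.292, -1.067]
ft_force: [0.1, 0.1, -1.0]
finger_gap: 18.9
```

```bash
python3 - <<'E'
from h import *
c,P=wrist(); ycheck(c,P,440,-142,92,110,(45,90)); ycheck(c,P,440,-142,-5,10,(45,90))
sg=np.array([440.5,-141.9]); a=np.radians(11.1); d=np.array([np.cos(a),np.sin(a)]); pre=sg+31*d
go([(*pre,152,11.1),(*(sg-3*d),171,11.1)])
E
```

```text
pts 538 [ 439.9 -138.2  100.2] [ 431.6 -179.2   92.9] [ 449.  -102.9  102.5]
pts 2284 [ 442.2 -140.     6.8] [ 409.  -182.3    5. ] [ 470.9 -101.1    8.6]
t 23.6 p [ 469.7 -135.7  231.8] phi 11.0 gap 18.5 F [-1.3  1.3 -1.9]
(np.float64(470.9200725837596), np.float64(-135.93181903769687), 152, 11.1) lin [79.8, 1.3, 0.4] turn [-0.001, 0.001, 0.002]
(np.float64(437.55612200802324), np.float64(-142.47756589957774), 171, 11.1) lin [60.9, -32.7, 0.4] turn [-0.001, 0.001, 0.002]
```

Emit:
step_arm(linear=[[20,1,0],[45,1,0],[65,1,0],[76,1,0],[80,1,0],[80,1,0],[80,0,0],[80,-4,0],[80,-8,0],[79,-11,0],[76,-14,0],[73,-17,0],[69,-20,0],[65,-23,0],[62,-26,0],[61,-29,0],[61,-32,0],[61,-33,0],[61,-33,0]], turn=[[0,0,0],[0,0,0],[0,0,0],[0,0,0],[0,0,0],[0,0,0],[0,0,0],[0,0,0],[0,0,0],[0,0,0],[0,0,0],[0,0,0],[0,0,0],[0,0,0],[0,0,0],[0,0,0],[0,0,0],[0,0,0],[0,0,0]], fingers=[15,15,15,15,15,15,15,15,15,15,15,15,15,15,15,15,15,15,15])

```text
t: 25.15
tool_pos: [436.7, -142.2, 170.7]
eef_rot: [1.064, 1.295, -1.068]
ft_force: [0.0, 0.9, -1.0]
finger_gap: 18.8
```

```bash
python3 - <<'E'
from h import *
c,P=wrist(); cv2.imwrite('pics/w8.png',cv2.resize(c['pixels'][120:320,180:400,::-1],None,fx=2.5,fy=2.5)); ycheck(c,P,440,-142,92,110,(45,90)); go([])
E
```

```text
pts 532 [ 438.3 -131.9  100.7] [ 425.1 -165.7   93.9] [ 447.2 -103.1  105.4]
t 25.2 p [ 437.  -142.1  170.7] phi 11.0 gap 19.1 F [-0.3 -0.3 -0.4]
```

View pics/w8.png

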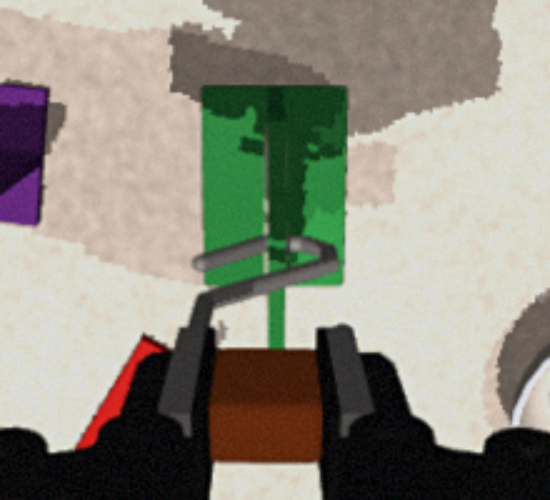

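The crop shows the crook passing through the green plate (tip (200,265), bend (330,255), plate column 275). Lifting.

Emit:
step_arm(linear=[[-2,0,0],[-4,0,0],[-6,0,0],[-8,0,0],[-10,0,0],[-13,0,0],[-17,0,0],[-23,0,0],[-32,0,0],[-44,0,0],[-56,0,0],[-68,0,0],[-80,0,0],[-90,0,0],[-98,0,0],[-104,0,0],[-107,0,0],[-107,0,0]], turn=[[0,0,0],[0,0,0],[0,0,0],[0,0,0],[0,0,0],[0,0,0],[0,0,0],[0,0,0],[0,0,0],[0,0,0],[0,0,0],[0,0,0],[0,0,0],[0,0,0],[0,0,0],[0,0,0],[0,0,0],[0,0,0]], fingers=[15,15,15,15,15,15,15,15,15,15,15,15,15,15,15,15,15,15])

```text
t: 26.7
tool_pos: [437.5, -142.0, 278.3]
eef_rot: [1.064, 1.295, -1.068]
ft_force: [0.2, 0.3, -1.6]
finger_gap: 18.9
```

```bash
python3 - <<'E'
from h import *
c,P=wrist(); ycheck(c,P,440,-142,120,260,(45,90)); ycheck(c,P,440,-142,-5,20,(45,90)); 
b=np.array([641.9,-98.3]); rx=np.array([.99,.14])
go([(*(b-45*rx),278,8.05),(*b,278,8.05)])
t=capture('top')
for x in signs(t): print(x[:4])
E
```

```text
pts 655 [ 438.5 -130.5  194. ] [ 428.9 -169.2  130.5] [ 451.8 -102.7  217.4]
pts 0
t 26.8 p [ 437.2 -142.   277.7] phi 11.0 gap 18.9 F [-0.2 -0.1 -2.5]
(np.float64(597.35), np.float64(-104.6), 278, 8.05) lin [-0.7, 164.4, -6.0] turn [0.052, 0.001, 0.003]
(np.float64(641.9), np.float64(-98.3), 278, 8.05) lin [-0.8, 209.3, -3.7] turn [0.052, 0.001, 0.003]
('red', array([499.5, 175.8]), array([28.1, 15.5]), -6.9)
('yellow', array([339.6, 132.3]), array([77.3,  5.3]), -12.7)
('yellow', array([272.3, 250.3]), array([75. ,  4.2]), -81.3)
```

Emit:
step_arm(linear=[[0,4,0],[0,12,0],[0,24,-1],[0,38,-1],[0,54,-2],[0,70,-2],[0,86,-3],[0,102,-4],[0,117,-4],[0,130,-5],[0,141,-5],[0,151,-5],[0,160,-6],[0,169,-6],[0,178,-5],[0,187,-5],[0,195,-4],[0,201,-4],[0,206,-4],[0,209,-4]], turn=[[0,0,0],[0.01,0,0],[0.02,0,0],[0.03,0,0],[0.04,0,0],[0.05,0,0],[0.052,0,0.003],[0.052,0,0.003],[0.052,0,0.003],[0.052,0,0.003],[0.052,0,0.003],[0.052,0,0.003],[0.052,0,0.003],[0.052,0,0.003],[0.052,0,0.003],[0.052,0,0.003],[0.052,0,0.003],[0.052,0,0.003],[0.052,0,0.003],[0.052,0,0.003]], fingers=[15,15,15,15,15,15,15,15,15,15,15,15,15,15,15,15,15,15,15,15])

```text
t: 28.47
tool_pos: [641.9, -97.8, 276.6]
eef_rot: [1.105, 1.273, -1.105]
ft_force: [0.2, 0.2, -2.3]
finger_gap: 18.7
```

```bash
python3 - <<'E'
from h import *
go([(641.9,-98.3,250.5,8.05)]); c,P=wrist(); grips(c,P)
q=P[(c['z_map']>0)&(P[...,2]>225)&(P[...,2]<256)&(P[...,1]<-15)&(P[...,1]>-75)&(abs(P[...,0]-635)<25)]
for y in (-65,-45,-25):
    k=q[abs(q[:,1]-y)<5]; print(y,len(k),k[:,0].min() if len(k) else'',k[:,0].max()if len(k) else'',k[:,2].max()if len(k) else'', 641.7-.1413*(y+98.3))
go([])
E
```

```text
t 28.5 p [641.9 -97.8 276.6] phi 8.1 gap 18.7 F [ 0.2  0.2 -2.3]
(641.9, -98.3, 250.5, 8.05) lin [26.1, -0.0, 0.5] turn [0.0, 0.0, 0.0]
grip px [262  36  46  23] n 978 top [627.4   4.9 274.4] rect ((627.2797241210938, 5.025152206420898), (19.593942642211914, 11.266317367553711), 6.59975004196167) uv -265.6 -160.7
grip px [265 283  43  21] n 577 top [642.7 -97.4 300.8] rect ((642.5178833007812, -97.85013580322266), (17.55937957763672, 10.215753555297852), 6.383537769317627) uv -363.8 -193.0
-65 318 632.8933906989002 643.3969546229723 247.79800443691923 636.99471
-45 353 629.5673019731661 640.8789194757791 247.42445686821904 634.16871
-25 339 627.3304980781757 637.9106547255428 247.67743745583962 631.34271
t 28.5 p [642.1 -97.7 276.6] phi 8.1 gap 18.8 F [ 0.1 -0.5 -2.2]
```

Emit:
step_arm(linear=[[3,0,0],[7,0,0],[12,0,0],[16,0,0],[19,0,0],[22,0,0],[24,0,0],[25.5,0,0],[26.5,0,0],[26.5,0,0],[26.5,0,0],[26.5,0,0],[26.5,0,0],[26.5,0,0],[22,0,0],[12,0,0],[-5,0,0],[-25,0,0],[-45,0,0],[-54,0,0]], turn=[[0,0,0],[0,0,0],[0,0,0],[0,0,0],[0,0,0],[0,0,0],[0,0,0],[0,0,0],[0,0,0],[0,0,0],[0,0,0],[0,0,0],[0,0,0],[0,0,0],[0,0,0],[0,0,0],[0,0,0],[0,0,0],[0,0,0],[0,0,0]], fingers=[15,15,15,15,15,15,15,15,15,22,28,34,42,48,48,48,48,48,48,48])

```text
t: 30.18
tool_pos: [643.3, -97.5, 334.6]
eef_rot: [1.107, 1.268, -1.102]
ft_force: [-0.0, -0.6, 0.1]
finger_gap: 48.1
```

```bash
python3 - <<'E'
from h import *
c,P=wrist(); grips(c,P); go([(459.4,298,330,-99.7),(459.4,298,98,-99.7)])
t=capture('top')
for x in signs(t): print(x[:4])
E
```

```text
grip px [266  60  33  17] n 520 top [627.2   5.  274.3] rect ((627.3565673828125, 5.029609203338623), (19.821752548217773, 10.708746910095215), 7.120444297790527) uv -265.5 -160.5
grip px [297  79  10   5] n 15 top [637.9   0.9 257.6] rect ((637.9152221679688, 0.9158459305763245), (0.0, 0.0), 0.0) uv -267.8 -171.7
grip px [269 222  30  16] n 432 top [642.2 -98.2 274.3] rect ((642.6929931640625, -98.0818862915039), (19.376611709594727, 11.486358642578125), 10.062360763549805) uv -364.8 -192.7
t 30.2 p [643.7 -97.5 335.4] phi 8.1 gap 48.0 F [-0.1 -0.3  0.9]
(459.4, 298, 330, -99.7) lin [3.9, -127.0, -417.5] turn [1.881, -0.005, -0.006]
(459.4, 298, 98, -99.7) lin [235.9, -128.4, -417.8] turn [1.881, -0.005, -0.006]
('red', array([494.9, 173.7]), array([21.3, 20. ]), -53.1)
('yellow', array([339.7, 132.1]), array([76.9,  5.2]), -12.4)
('yellow', array([272.4, 250.2]), array([75. ,  4.4]), -81.0)
```

Emit:
step_arm(linear=[[2,-3,-10],[2,-9,-30],[2,-16,-54],[2,-24,-80],[2,-32,-106],[2,-40,-132],[2,-48,-158],[2,-56,-184],[2,-64,-210],[2,-72,-236],[2,-80,-262],[2,-88,-288],[2,-96,-314],[2,-104,-340],[10,-112,-366],[30,-119,-390],[55,-124,-406],[80,-127,-415],[100,-128,-418],[110,-128,-418]], turn=[[0.09,0,0],[0.2,0,0],[0.32,0,0],[0.44,0,0],[0.56,0,0],[0.68,0,0],[0.8,0,0],[0.92,0,0],[1.04,0,0],[1.16,0,0],[1.28,0,0],[1.4,0,0],[1.52,0,0],[1.64,0,0],[1.76,0,0],[1.84,0,0],[1.881,-0.005,-0.006],[1.881,-0.005,-0.006],[1.881,-0.005,-0.006],[1.881,-0.005,-0.006]], fingers=[48,48,48,48,48,48,48,48,48,48,48,48,48,48,48,48,48,48,48,48])

```text
t: 31.95
tool_pos: [455.7, 298.0, 218.5]
eef_rot: [-2.129, 0.182, 2.143]
ft_force: [-0.1, -0.8, -0.5]
finger_gap: 47.9
```

```bash
python3 - <<'E'
from h import *
c,P=wrist(); grips(c,P); go([(459.4,298,98,-99.7),(459.4,298,270,-99.7)])
t=capture('top')
for x in signs(t): print(x[:4])
E
```

```text
grip px [274 202  25  15] n 321 top [459.3 297.6 123.2] rect ((459.31036376953125, 297.833740234375), (18.34686851501465, 10.805384635925293), 80.40103912353516) uv -5.4 54.3
t 32.0 p [456.  296.9 217.8] phi -99.6 gap 47.6 F [-0.4 -0.8 -0.9]
(459.4, 298, 98, -99.7) lin [119.8, -2.2, -4.0] turn [0.001, 0.007, -0.005]
(459.4, 298, 270, -99.7) lin [-52.2, -1.4, -2.8] turn [0.001, 0.007, -0.005]
('red', array([498.2, 168.5]), array([21.1,  8.3]), -69.0)
('red', array([ 410.6, -261.1]), array([78.9,  5.2]), -20.8)
('yellow', array([340. , 133.3]), array([76.3,  5.2]), -12.4)
('yellow', array([273.2, 250.4]), array([77.1,  4.2]), -81.1)
```

Emit:
step_arm(linear=[[30,-2,-3],[60,-2,-4],[85,-2,-4],[105,-2,-4],[115,-2,-4],[119,-2,-4],[120,-2,-4],[120,-2,-4],[120,-2,-4],[120,-2,-4],[120,-2,-4],[120,-2,-4],[120,-2,-4],[115,-2,-4],[102,-2,-4],[82,-2,-4],[55,-2,-4],[22,-2,-3],[-12,-2,-3],[-40,-2,-3]], turn=[[0,0.007,-0.005],[0,0.007,-0.005],[0,0.007,-0.005],[0,0.007,-0.005],[0,0.007,-0.005],[0,0.007,-0.005],[0,0.007,-0.005],[0,0.007,-0.005],[0,0.007,-0.005],[0,0.007,-0.005],[0,0.007,-0.005],[0,0.007,-0.005],[0,0.007,-0.005],[0,0.007,-0.005],[0,0.007,-0.005],[0,0.007,-0.005],[0,0.007,-0.005],[0,0.007,-0.005],[0,0.007,-0.005],[0,0.007,-0.005]], fingers=[48,48,48,48,48,48,48,30,15,15,15,15,15,15,15,15,15,15,15,15], grip_force=50)

```text
t: 33.72
tool_pos: [460.6, 298.9, 262.8]
eef_rot: [-2.135, 0.177, 2.129]
ft_force: [0.3, 0.1, -0.7]
finger_gap: 18.5
```

```bash
python3 - <<'E'
from h import *
c,P=wrist(); grips(c,P)
t=capture('top')
for x in signs(t): print(x[:4])
sg=np.array([410.6,-261.4]); a=np.radians(-20.7); pre=sg+31*np.array([np.cos(a),np.sin(a)])
go([(470,10,270,-60),(*pre,270,-20.7),(*pre,175,-20.7)])
E
```

```text
grip px [265 283  43  23] n 915 top [458.8 300.1 284.6] rect ((458.2300109863281, 300.29119873046875), (18.40717315673828, 11.953839302062988), 82.48951721191406) uv -3.0 55.3
('red', array([497.1, 177.5]), array([30.5, 21.8]), -1.5)
('red', array([ 410.7, -260.9]), array([79.6,  5. ]), -20.8)
('yellow', array([339.9, 132.6]), array([77.8,  5.2]), -12.2)
('yellow', array([273.3, 250.3]), array([77.2,  3.9]), -81.0)
t 33.8 p [462.7 300.7 265.7] phi -99.7 gap 18.9 F [ 0.6 -0.3 -0.4]
(470, 10, 270, -60) lin [-6.2, 285.3, -56.1] turn [-0.693, -0.011, 0.005]
(np.float64(439.5987649557259), np.float64(-272.35772015715696), 270, -20.7) lin [-8.4, 568.7, -73.7] turn [-1.378, -0.013, 0.001]
(np.float64(439.5987649557259), np.float64(-272.35772015715696), 175, -20.7) lin [86.6, 569.6, -72.8] turn [-1.378, -0.013, 0.001]
```

Emit:
step_arm(linear=[[-3,10,-3],[-6,30,-8],[-6,58,-14],[-7,90,-20],[-7,122,-26],[-7,154,-32],[-7,186,-38],[-7,218,-44],[-7,250,-50],[-7,282,-55],[-7,314,-58],[-7,346,-60],[-7,378,-62],[-7,410,-64],[-7,442,-66],[-8,472,-68],[-8,500,-70],[-8,524,-72],[-8,543,-73],[-8,556,-74]], turn=[[-0.04,0,0],[-0.1,0,0],[-0.17,0,0],[-0.25,0,0],[-0.33,0,0],[-0.41,0,0],[-0.49,0,0],[-0.57,0,0],[-0.65,0,0],[-0.73,0,0],[-0.81,0,0],[-0.89,0,0],[-0.97,0,0],[-1.05,0,0],[-1.13,0,0],[-1.2,0,0],[-1.26,-0.01,0],[-1.31,-0.013,0],[-1.35,-0.013,0],[-1.378,-0.013,0]], fingers=[15,15,15,15,15,15,15,15,15,15,15,15,15,15,15,15,15,15,15,15])

```text
t: 35.48
tool_pos: [441.0, -262.0, 269.2]
eef_rot: [1.47, 1.017, -1.471]
ft_force: [0.7, 0.2, -0.9]
finger_gap: 18.6
```

```bash
python3 - <<'E'
from h import *
c,P=wrist(); ycheck(c,P,410.6,-261.4,92,110,(170,8)); grips(c,P)
sg=np.array([410.7,-261.2]); a=np.radians(-20.7); d=np.array([np.cos(a),np.sin(a)]); pre=sg+31*d
go([(*pre,152,-20.7),(*(sg-3*d),171,-20.7)])
E
```

```text
pts 402 [ 412.3 -258.   100.3] [ 396.7 -296.5   93.2] [ 426.8 -224.7  102.3]
t 35.5 p [ 440.6 -264.1  269.2] phi -20.8 gap 19.1 F [ 0.1 -1.7 -1. ]
(np.float64(439.6987649557259), np.float64(-272.157720157157), 152, -20.7) lin [117.2, 2.2, 7.8] turn [-0.002, 0.001, 0.001]
(np.float64(407.8936679075104), np.float64(-260.1395754686622), 171, -20.7) lin [98.2, -31.9, 7.9] turn [-0.002, 0.001, 0.001]
```

Emit:
step_arm(linear=[[20,2,4],[48,2,7],[76,2,8],[98,2,8],[111,2,8],[116,2,8],[117,2,8],[117,0,8],[117,-4,8],[117,-8,8],[116,-11,8],[113,-14,8],[110,-17,8],[106,-20,8],[102,-23,8],[99,-26,8],[98,-29,8],[98,-31,8],[98,-32,8],[98,-32,8]], turn=[[0,0,0],[0,0,0],[0,0,0],[0,0,0],[0,0,0],[0,0,0],[0,0,0],[0,0,0],[0,0,0],[0,0,0],[0,0,0],[0,0,0],[0,0,0],[0,0,0],[0,0,0],[0,0,0],[0,0,0],[0,0,0],[0,0,0],[0,0,0]], fingers=[15,15,15,15,15,15,15,15,15,15,15,15,15,15,15,15,15,15,15,15])

```text
t: 37.2
tool_pos: [407.3, -260.1, 171.1]
eef_rot: [1.47, 1.016, -1.473]
ft_force: [-0.0, 0.4, -0.5]
finger_gap: 18.7
```

```bash
python3 - <<'E'
from h import *
c,P=wrist(); cv2.imwrite('pics/w9.png',cv2.resize(c['pixels'][120:320,180:400,::-1],None,fx=2.5,fy=2.5)); ycheck(c,P,410.6,-261.2,92,110,(170,8)); go([])
E
```

```text
pts 629 [ 413.8 -253.4  100.9] [ 395.7 -285.9   95. ] [ 426.1 -224.5  106.9]
t 37.2 p [ 407.5 -260.1  171.1] phi -20.8 gap 18.7 F [-0.6 -0.1 -1. ]
```

View pics/w9.png

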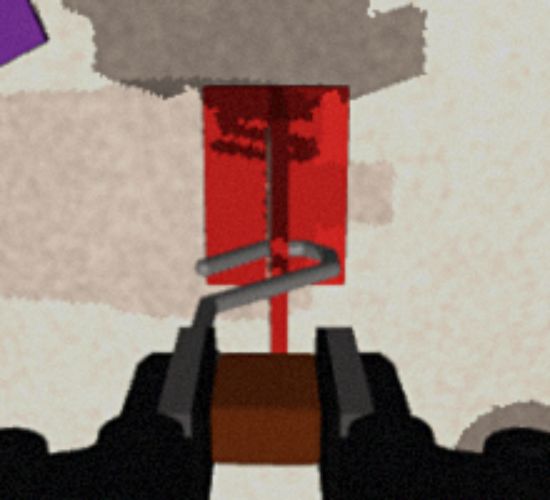

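The same threaded picture shows for red (tip (205,268), bend (330,258), plate column 278). Lifting.

Emit:
step_arm(linear=[[-2,0,0],[-4,0,0],[-6,0,0],[-8,0,0],[-10,0,0],[-13,0,0],[-17,0,0],[-23,0,0],[-32,0,0],[-44,0,0],[-56,0,0],[-68,0,0],[-80,0,0],[-90,0,0],[-98,0,0],[-104,0,0],[-107,0,0],[-107,0,0]], turn=[[0,0,0],[0,0,0],[0,0,0],[0,0,0],[0,0,0],[0,0,0],[0,0,0],[0,0,0],[0,0,0],[0,0,0],[0,0,0],[0,0,0],[0,0,0],[0,0,0],[0,0,0],[0,0,0],[0,0,0],[0,0,0]], fingers=[15,15,15,15,15,15,15,15,15,15,15,15,15,15,15,15,15,15])

```text
t: 38.75
tool_pos: [407.9, -260.2, 278.6]
eef_rot: [1.471, 1.015, -1.473]
ft_force: [0.1, 0.2, -2.3]
finger_gap: 18.8
```

```bash
python3 - <<'E'
from h import *
c,P=wrist(); ycheck(c,P,410.6,-261.2,120,260,(170,8)); ycheck(c,P,410.6,-261.2,-5,20,(170,8)); grips(c,P)
b=np.array([656.6,-202.2]); rx=np.array([.99,.14])
go([(*(b-45*rx),277.5,8.05),(*b,277.5,8.05)])
E
```

```text
pts 811 [ 414.1 -253.6  191.6] [ 398.  -289.6  140. ] [ 426.9 -224.4  223.6]
pts 21 [ 402.3 -246.3    0.9] [ 380.5 -275.2   -0.7] [ 449.4 -227.5    2.6]
t 38.8 p [ 407.7 -260.1  278. ] phi -20.8 gap 18.6 F [ 0.6 -0.3 -2. ]
(np.float64(612.0500000000001), np.float64(-208.5), 277.5, 8.05) lin [0.2, 172.7, -120.8] turn [-0.504, 0.0, 0.002]
(np.float64(656.6), np.float64(-202.2), 277.5, 8.05) lin [0.1, 212.1, -142.5] turn [-0.504, 0.0, 0.002]
```

Emit:
step_arm(linear=[[0,4,-3],[0,12,-8],[0,24,-16],[0,39,-27],[0,55,-38],[0,71,-50],[0,87,-61],[0,103,-72],[0,119,-83],[0,134,-94],[0,147,-103],[0,157,-110],[0,164,-115],[0,169,-118],[0,172,-120],[0,173,-121],[0,173,-121]], turn=[[-0.02,0,0],[-0.05,0,0],[-0.09,0,0],[-0.13,0,0],[-0.17,0,0],[-0.21,0,0],[-0.25,0,0],[-0.29,0,0],[-0.33,0,0],[-0.37,0,0],[-0.41,0,0],[-0.45,0,0],[-0.48,0,0],[-0.504,0,0],[-0.504,0,0],[-0.504,0,0],[-0.504,0,0]], fingers=[15,15,15,15,15,15,15,15,15,15,15,15,15,15,15,15,15])

```text
t: 40.22
tool_pos: [612.3, -208.5, 277.6]
eef_rot: [1.104, 1.274, -1.107]
ft_force: [0.2, 0.2, -2.1]
finger_gap: 18.5
```

```bash
python3 - <<'E'
from h import *
c,P=wrist(); hsv=cv2.cvtColor(c['pixels'],cv2.COLOR_RGB2HSV); print('front grip top'); m=(hsv[...,0]>3)&(hsv[...,0]<24)&(hsv[...,1]>120)&(P[...,2]>270)&(P[...,2]<330)&(abs(P[...,0]-612)<20)&(c['z_map']>0); q=P[m]; print(len(q),np.percentile(q[:,2],95),q[q[:,2]>q[:,2].max()-4].mean(0))
q=P[(c['z_map']>0)&(P[...,2]>225)&(P[...,2]<256)&(P[...,1]<-135)&(P[...,1]>-190)&(abs(P[...,0]-650)<30)]
for y in (-180,-160,-140):
    k=q[abs(q[:,1]-y)<5]; print(y,len(k),k[:,0].min() if len(k) else'',k[:,0].max()if len(k) else'', 641.7-.1413*(y+98.3))
b=np.array([656.6,-202.2]);go([(*b,278,8.05),(*b,251,8.05)])
E
```

```text
front grip top
1969 300.2275250438476 [ 612.00873952 -197.27106893  327.63373059]
-180 292 648.7569329421841 659.8305892117589 653.2442100000001
-160 306 646.1932915889297 657.0151535131951 650.41821
-140 319 643.1334005912906 654.1171545987713 647.59221
t 40.3 p [ 612.  -208.8  277.7] phi 8.0 gap 19.2 F [ 0.4  0.2 -2.1]
(np.float64(656.6), np.float64(-202.2), 278, 8.05) lin [-0.4, 45.0, -0.3] turn [-0.001, 0.0, 0.002]
(np.float64(656.6), np.float64(-202.2), 251, 8.05) lin [26.6, 45.1, -0.3] turn [-0.001, 0.0, 0.002]
```

Emit:
step_arm(linear=[[-1,2,0],[-1,6,0],[-1,12,0],[-1,19,0],[-1,26,0],[-1,33,0],[-1,39,0],[-1,43,0],[-1,45,0],[-1,46,0],[0,46,0],[4,46,0],[9,46,0],[14,46,0],[18,46,0],[21,46,0],[23,46,0],[25,46,0],[26,46,0],[26.5,46,0]], turn=[[0,0,0],[0,0,0],[0,0,0],[0,0,0],[0,0,0],[0,0,0],[0,0,0],[0,0,0],[0,0,0],[0,0,0],[0,0,0],[0,0,0],[0,0,0],[0,0,0],[0,0,0],[0,0,0],[0,0,0],[0,0,0],[0,0,0],[0,0,0]], fingers=[15,15,15,15,15,15,15,15,15,15,15,15,15,15,15,15,15,15,15,15])

```text
t: 41.93
tool_pos: [657.6, -202.4, 252.6]
eef_rot: [1.105, 1.272, -1.107]
ft_force: [-3.8, 1.0, 7.9]
finger_gap: 18.8
```

Emit:
step_arm(linear=[[0,0,0],[0,0,0],[0,0,0],[0,0,0],[0,0,0],[-5,0,0],[-15,0,0],[-30,0,0],[-50,0,0],[-70,0,0],[-80,0,0],[-80,0,0]], turn=[[0,0,0],[0,0,0],[0,0,0],[0,0,0],[0,0,0],[0,0,0],[0,0,0],[0,0,0],[0,0,0],[0,0,0],[0,0,0],[0,0,0]], fingers=[23,28,34,40,46,48,48,48,48,48,48,48])

```text
t: 42.93
tool_pos: [659.1, -202.6, 336.5]
eef_rot: [1.106, 1.267, -1.104]
ft_force: [-0.9, -0.9, 0.3]
finger_gap: 47.5
```

```bash
python3 - <<'E'
from h import *
c,P=wrist(); grips(c,P)
b=C0+150*EX
go([(*(C0+(-120)*EX),360,-99.7),(*b,360,-99.7),(*b,245,-99.7)])
E
```

```text
grip px [267  58  30  17] n 480 top [642.7 -98.4 274.3] rect ((642.7745971679688, -98.36727905273438), (18.15227508544922, 10.815093040466309), 8.163107872009277) uv -364.8 -193.2
grip px [265 230  29  18] n 403 top [ 656.4 -210.5  273.9] rect ((656.3139038085938, -210.7476043701172), (11.239226341247559, 19.566972732543945), 87.7002182006836) uv -473.1 -225.6
t 43.0 p [ 658.4 -202.4  334.3] phi 8.0 gap 48.0 F [-0.2  0.3 -0.6]
(np.float64(493.56063023507255), np.float64(175.519114344208), 360, -99.7) lin [-26.6, -110.5, -397.2] turn [1.88, -0.0, -0.003]
(np.float64(539.0992122061592), np.float64(441.65110706974), 360, -99.7) lin [-26.9, -28.4, -654.4] turn [1.88, -0.0, -0.003]
(np.float64(539.0992122061592), np.float64(441.65110706974), 245, -99.7) lin [88.1, -28.6, -654.6] turn [1.88, -0.0, -0.003]
```

The red hook's grip shows 8 mm to the side, so I check whether it is swinging or snagged.

```bash
python3 - <<'E'
from h import *
for i in range(4):
    c,P=wrist(); grips(c,P)
c=capture('scene'); cv2.imwrite('pics/s10.png',cv2.resize(c['pixels'][120:330,140:300,::-1],None,fx=3.5,fy=3.5,interpolation=cv2.INTER_CUBIC)[:600])
c,P=wrist(); save(c,'w10')
E
```

```text
grip px [268  59  30  17] n 478 top [642.6 -99.1 274.3] rect ((642.6345825195312, -99.19062805175781), (17.940027236938477, 10.640763282775879), 8.100035667419434) uv -365.5 -193.2
grip px [266 232  29  19] n 405 top [ 656.2 -211.4  273.8] rect ((656.1765747070312, -211.91961669921875), (11.442185401916504, 19.377826690673828), 89.86177825927734) uv -474.0 -225.5
grip px [269  60  31  17] n 482 top [642.9 -99.6 274.3] rect ((642.8184814453125, -99.79753112792969), (18.416851043701172, 10.338334083557129), 7.3511176109313965) uv -366.0 -193.6
grip px [267 232  29  19] n 412 top [ 656.2 -210.5  274. ] rect ((655.99072265625, -210.84642028808594), (11.504432678222656, 19.613906860351562), 88.19461059570312) uv -473.1 -225.4
grip px [270  60  31  17] n 499 top [ 643.1 -100.   274.3] rect ((642.914794921875, -99.88516235351562), (18.32347297668457, 10.440420150756836), 7.971242904663086) uv -366.4 -193.8
grip px [268 231  30  19] n 445 top [ 656.1 -208.7  274.1] rect ((656.2435913085938, -208.88766479492188), (19.477386474609375, 11.62244701385498), 2.4955766201019287) uv -471.3 -225.0
grip px [270  60  31  17] n 497 top [643.1 -99.9 274.3] rect ((642.7325439453125, -99.96837615966797), (18.290693283081055, 10.498541831970215), 8.292850494384766) uv -366.3 -193.8
grip px [269 228  30  20] n 465 top [ 656.6 -207.   274.3] rect ((656.6593017578125, -207.49586486816406), (19.505996704101562, 11.684944152832031), 1.3716856241226196) uv -469.5 -225.2
```

View pics/s10.png

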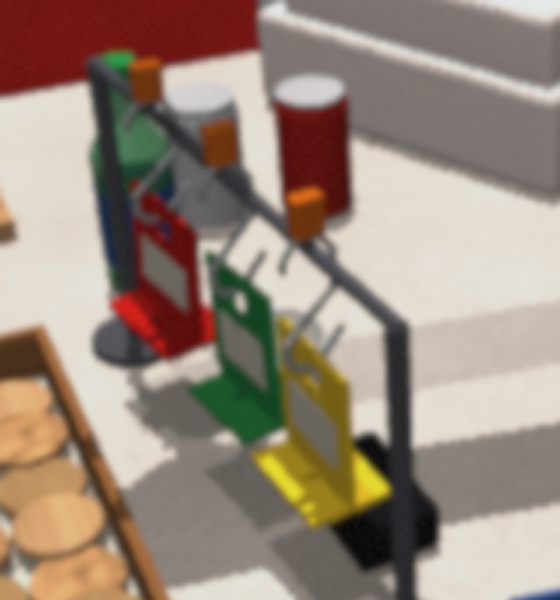

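The scene view shows all three signs hanging on the rail: red at (165,280), green at (240,345), yellow at (320,420). The red one is only swinging out. Next I fold the lid: fly behind it with the jaws across the lid.

```bash
python3 - <<'E'
from h import *
import pickle
c=pickle.load(open('top0.pkl','rb')); P=cloud(c); d=P[...,:2]-C0; u=d@EX; v=d@EY
k=(u>75)&(u<260)&(abs(v)<90)&(c['z_map']>0); print('behind: max z by u',[(a,round(float(P[k&(u>=a)&(u<a+20)][:,2].max()))) for a in range(80,220,20) if (k&(u>=a)&(u<a+20)).any()])
b=C0+140*EX
go([(*b,345,-9.7),(*b,245,-9.7)])
E
```

```text
behind: max z by u [(120, 5), (140, 4), (160, 4), (180, 5), (200, 4)]
t 43.3 p [ 657.3 -202.3  331.3] phi 8.0 gap 47.7 F [ 0.5 -0.2 -0.5]
(np.float64(537.4125980590819), np.float64(431.794366598424), 345, -9.7) lin [-13.5, -30.3, -644.6] turn [0.309, 0.0, 0.003]
(np.float64(537.4125980590819), np.float64(431.794366598424), 245, -9.7) lin [86.5, -30.0, -644.6] turn [0.309, 0.0, 0.003]
```

Emit:
step_arm(linear=[[-5,0,-10],[-10,-1,-30],[-14,-3,-60],[-14,-4,-98],[-14,-6,-136],[-14,-8,-174],[-14,-10,-212],[-14,-12,-250],[-14,-13,-288],[-14,-15,-326],[-14,-17,-364],[-14,-19,-402],[-14,-20,-440],[-14,-22,-478],[-14,-24,-514],[-14,-26,-548],[-14,-27,-580],[-14,-28,-606],[-14,-29,-628],[-14,-30,-640]], turn=[[0.02,0,0],[0.04,0,0],[0.06,0,0],[0.08,0,0],[0.1,0,0],[0.12,0,0],[0.14,0,0],[0.16,0,0],[0.18,0,0],[0.2,0,0],[0.22,0,0],[0.24,0,0],[0.26,0,0],[0.28,0,0],[0.3,0,0],[0.31,0,0],[0.31,0,0],[0.31,0,0],[0.31,0,0],[0.31,0,0]], fingers=[30,10,0,0,0,0,0,0,0,0,0,0,0,0,0,0,0,0,0,0])

```text
t: 44.95
tool_pos: [536.4, 430.6, 344.5]
eef_rot: [1.328, 1.13, -1.335]
ft_force: [-0.3, -0.2, 0.2]
finger_gap: -0.3
```

```bash
python3 - <<'E'
from h import *
c=capture('top'); save(c,'t11'); w,P=wrist(); grips(w,P)
wps=[]; lab=[]
def T(th,r,t=7,o=11): 
    u=65-r*np.cos(th)+t*np.sin(th)+o; z=138+r*np.sin(th)+t*np.cos(th); p=C0+u*EX; return (*p,z,-9.7)
s=state(); d=np.array(s['tool_pos'][:2])-C0; print('u,v',d@EX,d@EY)
p=C0+140*EX; wps=[(*p,240,-9.7)]
for th,r in ((1.8,105),(1.6,106),(1.4,108),(1.2,110),(1.0,112),(.8,114),(.6,117),(.4,120),(.25,122),(.12,124),(.04,125)): wps.append(T(th,r))
go(wps)
E
```

```text
u,v 137.68776500993357 0.31327899306650747
t 45.0 p [536.7 429.6 344.6] phi -9.5 gap 0.2 F [-0.  -0.2 -0.5]
(np.float64(537.4125980590819), np.float64(431.794366598424), 240, -9.7) lin [104.6, 0.8, -2.4] turn [0.003, 0.001, 0.005]
(np.float64(531.7916449568502), np.float64(398.944958791578), np.float64(238.6635865793589), -9.7) lin [105.9, 0.7, 30.9] turn [0.003, 0.001, 0.005]
(np.float64(528.3204262741949), np.float64(378.6588122930407), np.float64(243.75040526629053), -9.7) lin [100.9, 0.6, 51.5] turn [0.003, 0.001, 0.005]
(np.float64(524.6856938691282), np.float64(357.41707537205633), np.float64(245.61834083905538), -9.7) lin [99.0, 0.6, 73.1] turn [0.003, 0.001, 0.005]
(np.float64(520.9959258683635), np.float64(335.85370496755314), np.float64(243.0608037377316), -9.7) lin [101.6, 0.5, 94.9] turn [0.003, 0.001, 0.005]
(np.float64(517.4053803818321), np.float64(314.870200784024), np.float64(236.0268664395614), -9.7) lin [108.6, 0.5, 116.2] turn [0.003, 0.001, 0.005]
(np.float64(514.0693400969956), np.float64(295.3740502587423), np.float64(224.65554132797578), -9.7) lin [120.0, 0.5, 136.0] turn [0.003, 0.001, 0.005]
(np.float64(510.99823543329273), np.float64(277.42620979812256), np.float64(209.8405186915869), -9.7) lin [134.9, 0.5, 154.2] turn [0.003, 0.001, 0.005]
(np.float64(508.43633242379974), np.float64(262.4541943427708), np.float64(191.17762803505826), -9.7) lin [153.5, 0.5, 169.4] turn [0.003, 0.001, 0.005]
(np.float64(506.9733469778122), np.float64(253.90436219568463), np.float64(174.9656699810263), -9.7) lin [169.7, 0.6, 178.0] turn [0.003, 0.001, 0.005]
(np.float64(505.99598820637306), np.float64(248.19258053291716), np.float64(159.79397415480307), -9.7) lin [184.9, 0.6, 183.8] turn [0.003, 0.001, 0.005]
(np.float64(505.5996671758331), np.float64(245.87644109573392), np.float64(149.9930675199561), -9.7) lin [194.7, 0.7, 186.1] turn [0.003, 0.001, 0.005]
```

Emit:
step_arm(linear=[[20,0,-2],[50,0,-2],[78,0,-2],[95,0,-2],[103,0,-2],[105,0,2],[105,0,10],[106,0,20],[106,0,26],[106,0,28],[106,0,28]], turn=[[0,0,0.005],[0,0,0.005],[0,0,0.005],[0,0,0.005],[0,0,0.005],[0,0,0.005],[0,0,0.005],[0,0,0.005],[0,0,0.005],[0,0,0.005],[0,0,0.005]], fingers=[0,0,0,0,0,0,0,0,0,0,0])

```text
t: 45.97
tool_pos: [532.2, 401.0, 239.8]
eef_rot: [1.332, 1.124, -1.33]
ft_force: [-0.6, -0.0, 1.0]
finger_gap: 0.0
```

```bash
python3 - <<'E'
from h import *
s=state(); p=np.array(s['tool_pos']); d=p[:2]-C0; print('u,v,z',d@EX,d@EY,p[2],s['ft_force'])
for th,r in ((1.8,105),(1.6,106),(1.4,108),(1.2,110),(1.0,112),(.8,114),(.6,117),(.4,120),(.25,122),(.12,124),(.04,125),(0,125)):
    u=65-r*np.cos(th)+7*np.sin(th)+11; z=138+r*np.sin(th)+7*np.cos(th); print(th,'lin x %.1f z %.1f'%(p[2]-z, d@EX-u))
go([])
E
```

```text
u,v,z 108.75880665605743 -0.05759858913605758 239.83808879087647 [-0.60374106 -0.00598565  0.99986333]
1.8 lin x 1.2 z 2.1
1.6 lin x -3.9 z 22.7
1.4 lin x -5.8 z 44.2
1.2 lin x -3.2 z 66.1
1.0 lin x 3.8 z 87.4
0.8 lin x 15.2 z 107.2
0.6 lin x 30.0 z 125.4
0.4 lin x 48.7 z 140.6
0.25 lin x 64.9 z 149.2
0.12 lin x 80.0 z 155.0
0.04 lin x 89.8 z 157.4
0 lin x 94.8 z 157.8
t 46.0 p [532.2 401.  239.8] phi -9.6 gap 0.0 F [-0.6 -0.   1. ]
```

Emit:
step_arm(linear=[[0,0,4],[-2,0,12],[-4,0,22],[-5,0,33],[-6,0,44],[-5,0,55],[-3,0,66],[0,0,77],[4,0,88],[9,0,98],[15,0,107],[22,0,116],[30,0,125],[39,0,133],[49,0,141],[57,0,146],[65,0,150],[73,0,153],[80,0,155],[86,0,157]], turn=[[0,0,0],[0,0,0],[0,0,0],[0,0,0],[0,0,0],[0,0,0],[0,0,0],[0,0,0],[0,0,0],[0,0,0],[0,0,0],[0,0,0],[0,0,0],[0,0,0],[0,0,0],[0,0,0],[0,0,0],[0,0,0],[0,0,0],[0,0,0]], fingers=[0,0,0,0,0,0,0,0,0,0,0,0,0,0,0,0,0,0,0,0])

```text
t: 47.63
tool_pos: [506.3, 246.6, 153.4]
eef_rot: [1.333, 1.124, -1.329]
ft_force: [-1.5, 2.4, 3.9]
finger_gap: 0.2
```

Emit:
step_arm(linear=[[2,0,0],[4,0,0],[5,0,1],[6,0,1],[7,0,1],[8,0,1],[8,0,1],[8,0,1]], turn=[[0,0,0],[0,0,0],[0,0,0],[0,0,0],[0,0,0],[0,0,0],[0,0,0],[0,0,0]], fingers=[0,0,0,0,0,0,0,0])

```text
t: 48.3
tool_pos: [506.1, 245.6, 145.2]
eef_rot: [1.333, 1.124, -1.33]
ft_force: [-0.1, 0.3, 0.7]
finger_gap: -0.1
```

```bash
python3 - <<'E'
from h import *
go([]); s=state(); d=np.array(s['tool_pos'][:2])-C0; print('u,v',d@EX,d@EY)
c=capture('scene'); P=cloud(c); d=P[...,:2]-C0; u=d@EX; v=d@EY; k=(abs(v)<100)&(abs(u)<75)&(P[...,2]>100)&(P[...,2]<200)&(c['z_map']>0)
q=P[k]; print('lid z',[(a,np.median(P[k&(abs(u-a)<8)][:,2]).round(1)) for a in (-60,-30,0,30,55) if (k&(abs(u-a)<8)).any()]); go([])
E
```

```text
t 48.3 p [506.1 245.6 145.2] phi -9.6 gap -0.1 F [-0.1  0.3  0.7]
u,v -48.825610046963796 -0.5449742388768769
lid z [(-60, np.float64(145.7)), (-30, np.float64(146.8)), (0, np.float64(146.2)), (30, np.float64(145.9)), (55, np.float64(144.5))]
t 48.4 p [506.1 245.5 145.2] phi -9.6 gap -0.2 F [ 0.5 -0.4  1.8]
```

Emit:
step_arm(linear=[[1,0,0],[1.5,0,0],[2,0,0],[2.5,0,0],[2.5,0,0],[2.5,0,0]], turn=[[0,0,0],[0,0,0],[0,0,0],[0,0,0],[0,0,0],[0,0,0]], fingers=[0,0,0,0,0,0])

```text
t: 48.85
tool_pos: [506.2, 245.4, 143.8]
eef_rot: [1.333, 1.124, -1.33]
ft_force: [-4.0, -1.4, 11.3]
finger_gap: 0.2
```

Emit:
step_arm(linear=[[1.2,0,0],[1.4,0,0],[1.4,0,0],[1.4,0,0]], turn=[[0,0,0],[0,0,0],[0,0,0],[0,0,0]], fingers=[0,0,0,0])

```text
t: 49.18
tool_pos: [506.2, 245.4, 143.8]
eef_rot: [1.333, 1.123, -1.33]
ft_force: [-4.2, -1.2, 13.2]
finger_gap: -0.1
```

Emit:
step_arm(linear=[[-2,0,0],[-6,0,0],[-15,0,10],[-30,0,30],[-60,0,60],[-90,0,100],[-110,0,140],[-120,0,180],[-120,0,210],[-120,0,230],[-120,0,240],[-120,0,240],[-120,0,240],[-120,0,240]], turn=[[0,0,0],[0,0,0],[0,0,0],[0,0,0],[0,0,0],[0,0,0],[0,0,0],[0,0,0],[0,0,0],[0,0,0],[0,0,0],[0,0,0],[0,0,0],[0,0,0]], fingers=[0,0,0,0,0,0,0,0,0,0,0,0,0,0])

```text
t: 50.35
tool_pos: [466.0, 10.6, 263.7]
eef_rot: [1.331, 1.125, -1.328]
ft_force: [0.3, 0.8, -0.3]
finger_gap: 0.2
```

```bash
python3 - <<'E'
from h import *
go([]); c=capture('scene'); save(c,'s12'); P=cloud(c); d=P[...,:2]-C0; u=d@EX; v=d@EY; k=(abs(v)<100)&(abs(u)<75)&(P[...,2]>100)&(P[...,2]<290)&(c['z_map']>0)
print('lid z',[(a,np.median(P[k&(abs(u-a)<8)][:,2]).round(1)) for a in (-60,-30,0,30,55) if (k&(abs(u-a)<8)).any()]); grips(c,P)
t=capture('top'); grips(t,cloud(t)); save(t,'t12')
E
```

```text
t 50.4 p [466.   10.6 263.7] phi -9.5 gap 0.2 F [ 0.3  0.8 -0.3]
lid z [(-60, np.float64(144.8)), (-30, np.float64(145.9)), (0, np.float64(145.8)), (30, np.float64(145.7)), (55, np.float64(144.5))]
grip px [236  12  42   7] n 53 top [ -215.8 -1744.5   253.2] rect ((-221.91497802734375, -1744.3048095703125), (300.4997863769531, 31.483736038208008), 10.900090217590332) uv -2132.1 375.4
grip px [177 136  10   6] n 48 top [ 656.5 -201.3  273.8] rect ((655.3264770507812, -203.38369750976562), (20.673534393310547, 14.191360473632812), 5.255720615386963) uv -463.9 -224.1
grip px [198 154   9   6] n 36 top [641.3 -95.6 274.1] rect ((641.0410766601562, -96.18729400634766), (17.05246925354004, 9.637619018554688), 13.277303695678711) uv -362.4 -191.4
grip px [221 173  12   7] n 58 top [625.9   6.9 274. ] rect ((625.1214599609375, 7.067305564880371), (11.990789413452148, 19.52712631225586), 76.58251953125) uv -263.9 -158.9
grip px [349 121   6   9] n 51 top [ 657.  -204.6  272.7] rect ((657.493408203125, -204.38351440429688), (17.750232696533203, 10.70263671875), 3.7431640625) uv -467.1 -225.2
grip px [300 129   6   9] n 45 top [641.5 -99.  273.1] rect ((642.366455078125, -99.10414123535156), (10.74952220916748, 18.126174926757812), 88.96012115478516) uv -365.6 -192.2
grip px [252 137   6   9] n 45 top [626.7   4.  272.6] rect ((627.416748046875, 3.6996405124664307), (10.600821495056152, 17.683748245239258), 89.55839538574219) uv -266.6 -160.1
```

View pics/s12.png

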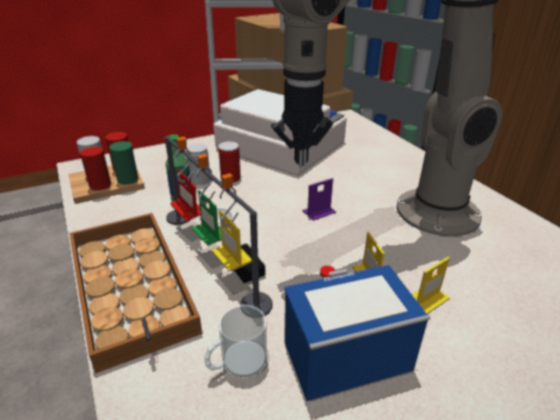

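The scene view shows the lid shut at (355,300) and the three signs on the rail around (190,200)–(235,245), with the bystanders in place. I let the swinging die out and check.

Emit:
step_arm(linear=[[-10,0,0],[-20,0,0],[-20,0,0],[-20,0,0],[-20,0,0],[-20,0,0],[-20,0,0],[-20,0,0],[-20,0,0],[-20,0,0],[-20,0,0],[-20,0,0],[-20,0,0],[-20,0,0],[-20,0,0],[-20,0,0],[-20,0,0],[-20,0,0],[-20,0,0],[-20,0,0]], turn=[[0,0,0],[0,0,0],[0,0,0],[0,0,0],[0,0,0],[0,0,0],[0,0,0],[0,0,0],[0,0,0],[0,0,0],[0,0,0],[0,0,0],[0,0,0],[0,0,0],[0,0,0],[0,0,0],[0,0,0],[0,0,0],[0,0,0],[0,0,0]], fingers=[0,0,0,0,0,0,0,0,0,0,0,0,0,0,0,0,0,0,0,0])

```text
t: 52.12
tool_pos: [466.0, 10.7, 283.6]
eef_rot: [1.331, 1.125, -1.327]
ft_force: [0.0, -0.2, 0.7]
finger_gap: -0.1
```

Emit:
step_arm(linear=[[0,0,0],[0,0,0],[0,0,0],[0,0,0],[0,0,0],[0,0,0],[0,0,0],[0,0,0],[0,0,0],[0,0,0],[0,0,0],[0,0,0],[0,0,0],[0,0,0],[0,0,0],[0,0,0],[0,0,0],[0,0,0],[0,0,0],[0,0,0]], turn=[[0,0,0],[0,0,0],[0,0,0],[0,0,0],[0,0,0],[0,0,0],[0,0,0],[0,0,0],[0,0,0],[0,0,0],[0,0,0],[0,0,0],[0,0,0],[0,0,0],[0,0,0],[0,0,0],[0,0,0],[0,0,0],[0,0,0],[0,0,0]], fingers=[0,0,0,0,0,0,0,0,0,0,0,0,0,0,0,0,0,0,0,0])

```text
t: 53.78
tool_pos: [465.9, 10.7, 283.6]
eef_rot: [1.331, 1.125, -1.327]
ft_force: [0.1, -0.6, 0.4]
finger_gap: -0.3
```

Emit:
step_arm(linear=[[0,0,0],[0,0,0],[0,0,0],[0,0,0],[0,0,0],[0,0,0],[0,0,0],[0,0,0],[0,0,0],[0,0,0],[0,0,0],[0,0,0],[0,0,0],[0,0,0],[0,0,0],[0,0,0],[0,0,0],[0,0,0],[0,0,0],[0,0,0]], turn=[[0,0,0],[0,0,0],[0,0,0],[0,0,0],[0,0,0],[0,0,0],[0,0,0],[0,0,0],[0,0,0],[0,0,0],[0,0,0],[0,0,0],[0,0,0],[0,0,0],[0,0,0],[0,0,0],[0,0,0],[0,0,0],[0,0,0],[0,0,0]], fingers=[0,0,0,0,0,0,0,0,0,0,0,0,0,0,0,0,0,0,0,0])

```text
t: 55.45
tool_pos: [466.0, 10.7, 283.6]
eef_rot: [1.331, 1.125, -1.327]
ft_force: [-0.4, 0.0, 0.9]
finger_gap: 0.1
```

```bash
python3 - <<'E'
from h import *
import pickle
a=[]
for i in range(8):
    c=capture('scene'); a.append(c['pixels'][120:280,150:280].astype(float))
print('rail region frame diffs',[round(float(np.abs(x-a[0]).mean()),2) for x in a[1:]], 'noise', round(float(np.abs(c['pixels'][300:400,0:60].astype(float)-0).std()),1))
b=[cv2.GaussianBlur(x,(0,0),2) for x in a]; print('max blurred diff',[round(float(np.abs(x-b[0]).max()),1) for x in b[1:]])
P=cloud(c); grips(c,P)
for n,hr in (('y',(18,36)),('g',(45,90)),('r',(170,8))):
    x,y={'y':(627,6),'g':(642,-98),'r':(657,-202)}[n]; print(n); ycheck(c,P,x,y,40,200,hr)
t=capture('top'); Pt=cloud(t); t0=pickle.load(open('top0.pkl','rb'))
print('top diff bystanders', [(k,round(float(np.abs(cv2.GaussianBlur(t['pixels'],(0,0),1.5)[s].astype(float)-cv2.GaussianBlur(t0['pixels'],(0,0),1.5)[s]).mean()),1)) for k,s in dict(mug=np.s_[110:160,160:205],bottle=np.s_[135:170,385:430],cans=np.s_[170:232,408:455],dish=np.s_[160:192,318:350],reader=np.s_[165:190,250:290],decoys=np.s_[255:320,155:235]).items()])
E
```

```text
rail region frame diffs [0.82, 0.82, 0.81, 0.81, 0.82, 0.81, 0.82] noise 7.4
max blurred diff [1.4, 1.2, 1.1, 1.2, 1.2, 1.4, 1.5]
grip px [236  12  43   7] n 54 top [ -212.7 -1746.8   252.7] rect ((-223.22201538085938, -1748.4931640625), (286.103759765625, 25.539682388305664), 8.055384635925293) uv -2133.9 372.0
grip px [177 136  10   6] n 42 top [ 655.6 -203.2  274. ] rect ((656.1988525390625, -202.9051513671875), (12.935379981994629, 15.81871509552002), 54.989471435546875) uv -465.9 -223.6
grip px [198 154   9   6] n 37 top [641.6 -95.9 273.9] rect ((641.8023681640625, -96.04594421386719), (17.894790649414062, 10.836740493774414), 9.550976753234863) uv -362.6 -191.7
grip px [221 173  12   7] n 57 top [626.1   7.  273.6] rect ((624.8755493164062, 5.8136725425720215), (19.41653060913086, 12.750428199768066), 4.562787055969238) uv -263.7 -159.0
y
pts 892 [630.8  15.3 103.8] [598.1 -31.2  72.4] [657.5  46.4 172.4]
g
pts 509 [646.5 -86.  100.6] [ 619.9 -129.6   75.2] [671.4 -56.7 171. ]
r
pts 622 [ 661.9 -197.7  108.1] [ 636.5 -242.9   71.8] [ 690.  -162.6  172.8]
top diff bystanders [('mug', 8.5), ('bottle', 6.0), ('cans', 7.4), ('dish', 9.7), ('reader', 42.9), ('decoys', 27.8)]
```

```bash
python3 -c "
from cell import job_done; print(job_done())"
```

```text
the job is handed in; nothing more can be done
None
```

I set up the snack counter as asked and handed the job in at about 56 s of the 210 s; the simulator reports no verdict. I pressed the red button, pushed the lid back to its stop and hung the yellow, green and red signs on the menu rail with one hook each. Then I folded the lid over and pressed it shut with about 13 N.

- **Lid:** it lay flat after I let go (surface 145–146 mm along its depth) and did not spring back up. I had no direct reading of the latch.
- **Signs:** all three hook grips stood at 274 mm, the height for a crown resting on the bar, with the sign bottoms at about 72–75 mm. The red sign swung sideways on release. In the last eight pictures before hand-in nothing in the rail region moved beyond image noise.
- **Bystanders:** I never touched them in a planned move. Picture differences were small at the mug, bottle, cans and dish. The check said nothing for the card reader, where the hanging yellow sign covers the view, or for the look-alike yellow signs, where the arm was probably in the way. The last scene view showed the reader and the look-alikes in their places.
- **Knocked sign:** I saw no sign shift before I picked it up, and no check failed.

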